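# Load the bench tumbler, close it, set its speed and switch it on

### The arm

A 6-joint arm with a two-finger parallel gripper is mounted at the origin on a cart in front of the work surface, level with it; the furniture and walls round the work are solid. World frame = base frame: x ahead of the robot, y to its left, z up, the work surface at z = 0. Lengths are in m, angles in rad, forces in N, time in s.
With the tool pointing down it reaches from about 0.3 to 0.85 m from the base axis. Payload 4.2 kg.
Tool frame: the origin (TCP) lies at the very end of the fingers, on their centre line; the grasp point (between the pads) lies env.grip_depth behind it (env.grip_depth is the distance from the TCP to the grasp point, in m); z points along the fingers, y is the direction in which the jaws open and shut (so a half turn about z gives the same grasp; the last joint's range is limited). The gripper opens to 91 mm and grips with 3 to 60 N. Pads are 32 mm wide; open, the fingers measure 118 mm over their backs; the gripper's body (76 mm by 178 mm) begins 60 mm behind the grasp point.
Start: joints at [-1.121, 0.32, 1.565, -0, 1.257, -0.02], TCP at [0.26, -0.513, 0.214] pointing down, gripper open.
Joint ranges: [-3.11, 3.11], [-0.84, 2.01], [0.21, 2.61], [-1.34, 4.49], [0.05, 2.63], [-2.56, 2.56]. Speed limits (rad/s): [2.57, 2.57, 3.14, 3.14, 3.14, 3.14].

### API

Orientations are given as a unit quaternion [w, x, y, z].
In Python, from rig import env gives the robot as it stands.
- The arm moves only by the tool jog_arm, never from a script. Its argument "motion" is a list that holds one entry, the list of rows, each a list of 6 numbers: the shift along the tool's x, y, z each as a share of 0.03 m, from -1 to 1, then the turn, a rotation vector about the tool's x, y, z each as a share of 4 degrees, from -1 to 1. A call has 1 to 12 rows; each row shifts and turns the commanded pose from where the row before left it, along the tool's axes as they then stand; what a row does not reach is not made up. A row lasts 1/12 s, in which the tool goes at most 41.7 mm and 7.16 degrees, less where a joint would pass 70% of its speed; a pose out of reach is approached as far as the arm can. A call with a number of a shift or a turn outside -1 to 1 is refused whole. A call with a gripper value outside its range is refused whole. "hand" is the closure, from -1 (fully open) to 1 (shut), so that 0 is half open, set as the call begins (left out, the last holds). The fingers move at their own pace and stop on an object; the grip force is fixed at half the most. Time passes only in rows, so rows that do not move let the fingers close. It gives the time, the measured TCP pose, the force and the opening at its end, in the units of the state.
- env.state(): the state, without advancing time (a new reading comes with each control period).
- env.grab_frame(name): name is "side" or "top" or "wrist"; returns a dict with "frame" (384x512x3 uint8, red, green, blue), "fx", "fy", "cx", "cy" (pixels), "eye" and "attitude" of the camera in the world; the wrist camera has in their place "mount" (4x4, takes a point from camera to tool coordinates, whose origin is the TCP and whose axes are the flange's). Camera axes: x right, y up, looking along -z (the intrinsics and any distortion apply to the point x, -y, -z); pixel columns grow to the right and rows downward; lengths in m; the calibration is good to about 2 mm. The wrist camera is an equidistant fisheye: a pixel r from the principal point sees the ray r / f radians off the axis. A picture is of the moment at which its call begins: read the wrist's pose just before it. There is no depth.
- env.job_done(): hands the job in, once; it reports no verdict.
The state is a dict: "t": time; "q": joint angles; "joint_velocities": joint speeds; "joint_efforts": joint torques, N m; "tcp_pos": TCP position; "tcp_rot": TCP orientation; "force": force on the tool from outside, world axes, zero at the start; "wrist_torque": the same for the moment, N m; "finger_gap": finger opening in m.
Only numpy, scipy, OpenCV 4.12 (cv2) and the standard library are available. Lean on these libraries where they do the work, as an engineer would, in place of code of your own. Each camera call takes 0.05 s, during which the arm holds its last target.

### The job

Take the cover off the bench tumbler and set it aside, put all the oak offcuts that lie on the worktop to its left into the tub, and put the cover back on so that it sits fully down. Turn the speed dial until its white pointer lines up with the red tab, and last of all switch the machine on: lift the red locking collar of the toggle, flip the lever over from the red field to the green one, and let the collar drop back home. Do not push the chisel, the yellow tape or the tape measure about.

Things in the scene. Friction and masses are not known exactly. Their poses are not given: they have to be found in the camera images.
- tumbler: The bench tumbler, fixed to the worktop: a blue open tub with a grey control console to its right (-y). Origin on the worktop, x away from the robot at yaw 0, y to the left. Tub: 142 (x) x 212 (y) mm outside, centred at (0, 72) mm. Console: 220 (x) x 110 (y) mm centred at (0, -100) mm, top 70 mm up, with the dial at (-55, -100) mm and the toggle at (55, -100) mm.
- tub_floor (a point): Centre of the tub's inner floor, 36 mm above the worktop, with the tumbler's axes. The inside is 130 (x) x 200 (y) mm and 71 mm deep; walls 6 mm.
- tub_rim (a point): Centre of the tub's mouth, level with the top of its rim, 107 mm above the worktop, with the tumbler's axes.
- cover: Loose grey cover of the tub, 162 (x) x 232 (y) x 54 mm high with handle, 0.28 kg: 6 mm plate, skirt 10 mm deep that goes outside the rim with 6 mm of play all round. Origin at its centre, level with the skirt's lower edge; seated (as at the start) it is 10 mm below point tub_rim. The worktop right of the console (round x = 0.485, y = -0.43) is free for setting it aside.
- cover_handle (a point): Middle of the cover's black bridge handle, a bar 16 mm thick (along the cover's x), 96 mm long (along its y) and 14 mm high, with a 17 mm gap beneath it; this point is 47 mm above the cover's origin.
- dial (a joint): Angle of the speed dial in rad: 0 to 3.0, growing clockwise as seen from above; it stays where it is left (friction 0.04 N m). At 0 the pointer stands at +2.356 rad (counter-clockwise from the tumbler's x axis); at angle q it stands at 2.356 - q.
- dial_grip (a point): On the dial's axis (vertical), 101 mm above the worktop: the height to grip. Its x axis points along the pointer. The grip is a black bar 14 mm thick, 46 mm long along the pointer, from 81 to 114 mm above the worktop, on a round foot 52 mm across (73 to 81 mm up). A white line on top marks the pointer end.
- dial_pointer (a point): The point 34 mm from the dial's axis to which its white pointer line points; turns with the dial.
- tab_mark (a point): The setting to reach: the point 34 mm from the dial's axis that the red tab marks. The tab is a small fixed flag at the rim of the dial's aluminium plate, reaching 83 mm above the worktop, 35 to 48 mm from the axis.
- lever (a joint): Angle of the toggle's lever in rad: 0 = OFF, leaning 0.5 rad from upright to the right (tumbler's -y, red field); 1.0 = ON, leaning 0.5 rad to the left (+y, green field). Friction 0.06 N m, so it stays where it is left. With the collar down it is locked at either end (play 0.03 rad); do not force it.
- collar (a joint): How far the red collar is lifted along the lever, m: 0 = down (locking), 0.016 = fully up. A spring pushes it down (2 N at the bottom, 6 N at the top). The lever is free to swing once it is lifted more than 0.009; the collar must be kept up during the swing and drops by itself at either end.
- toggle_pivot (a point): The lever's pivot, 76 mm above the worktop; the lever swings about the tumbler's x axis through this point.
- collar_grip (a point): Middle of the collar's grip, on the lever's axis, 68 mm from the pivot with the collar down; its z axis points along the lever, outward. A red block 26 (tumbler's x) x 30 x 24 mm, 56 to 80 mm from the pivot, under a flange 31 x 34 mm, 5 mm high. Pinch it from above with fingers closing along the tumbler's x axis; it pivots between them in the swing, or tilt along with it.
- lever_tip (a point): Centre of the small steel ball (13 mm) at the lever's end, 109 mm from the pivot; the tip reaches 116 mm.
- oak_1: Oak offcut, a brown wooden block 32 (x) x 90 (y) x 32 mm, about 0.07 kg; origin at the centre of its underside. Lies on the worktop to the left of the tumbler; two to four such blocks are present, the rest are absent. All go into the tub, in any place and order; side by side or in two layers (two layers still clear the cover).
- oak_2: Oak offcut, a brown wooden block 32 (x) x 90 (y) x 32 mm, about 0.07 kg; origin at the centre of its underside. Lies on the worktop to the left of the tumbler; two to four such blocks are present, the rest are absent. All go into the tub, in any place and order; side by side or in two layers (two layers still clear the cover).
- oak_3: Oak offcut, a brown wooden block 32 (x) x 90 (y) x 32 mm, about 0.07 kg; origin at the centre of its underside. Lies on the worktop to the left of the tumbler; two to four such blocks are present, the rest are absent. All go into the tub, in any place and order; side by side or in two layers (two layers still clear the cover).
- oak_4: Oak offcut, a brown wooden block 32 (x) x 90 (y) x 32 mm, about 0.07 kg; origin at the centre of its underside. Lies on the worktop to the left of the tumbler; two to four such blocks are present, the rest are absent. All go into the tub, in any place and order; side by side or in two layers (two layers still clear the cover).
- chisel: Chisel with a wooden handle, 247 x 26 x 28 mm, lying behind the offcuts; leave it alone.
- yellow_tape: Roll of yellow tape lying flat, 96 mm across, 19 mm high, left of the offcuts; leave it alone.
- tape_measure: Yellow tape measure, 64 x 89 x 33 mm, right of the tumbler at the back; leave it alone.
Things that resemble listed ones, but are neither listed nor needed, are in the scene too. What is shaped like the oak_1 but blue is not meant.

How it is judged:
By the outcome, as a careful person would: the job done as asked, in the order asked, and still so for the second after the job is handed in, with the robot touching nothing.
Of oak_1, oak_2, oak_3, oak_4 only 2 to 4 are there at a start; the rules pass over those that are not, and their reading is None.
At some moment in a run one of oak_1, oak_2, oak_3, oak_4 may be knocked a few centimetres aside while the robot is not near it.
Once in a run the grip may slacken for a moment while it holds something.
It also fails if it takes over 210 s, if anything falls off the work surface, if the arm or the gripper's body presses on something with over 40 N, if the wrist force passes 120 N, or if a joint passes its speed limit or range.

## Working session

There is one attempt and no reset: what is moved stays moved. The work goes in short steps, Python scripts to look and compute and a tool call to move; the robot and the scene stay as the last step left them, time stands still between calls to the robot, and variables do not carry over. Pictures are saved under pics/ and viewed, and the job is handed in when it is done.

Besides the shell and the picture viewer there is one more tool, called after ">>>" as name(argument=value, ...) on one line, values as JSON. jog_arm: Moves the arm, as the interface text tells. Its arguments: {"type":"object","properties":{"motion":{"type":"array"},"hand":{"type":"number"}},"required":["motion"]}

```bash
ls; mkdir -p pics; cat > h.py <<'E'
from rig import env
import numpy as np, cv2
from scipy.spatial.transform import Rotation as R
def rot(q): q=np.array(q); return R.from_quat([q[1],q[2],q[3],q[0]])
def save(img,n): cv2.imwrite('pics/'+n+'.png',cv2.cvtColor(img,cv2.COLOR_RGB2BGR))
E
python3 - <<'E'
from h import *
s=env.state(); print(s, env.grip_depth)
for n in ['top','side','wrist']:
    f=env.grab_frame(n); save(f['frame'],n+'0'); print({k:v for k,v in f.items() if k!='frame'})
E
```

```text
pics
{'t': 0.0, 'q': array([-1.12095640e+00,  3.20305371e-01,  1.56568095e+00, -1.31964436e-05,
        1.25739327e+00, -1.99696266e-02]), 'joint_velocities': array([-9.57563048e-04,  3.30379675e-06,  2.42344158e-04,  7.02146762e-04,
       -1.63595894e-04, -5.93346695e-04]), 'joint_efforts': array([-6.57336568e-04, -4.12456334e+01, -2.31972635e+01,  7.25312345e-02,
        4.56444989e-02, -1.21014341e-04]), 'tcp_pos': array([ 0.26010392, -0.51223823,  0.2131118 ]), 'tcp_rot': array([-8.71567360e-04,  9.72535646e-01,  2.32752271e-01, -1.96692282e-04]), 'force': array([-0.73015721,  1.10233169,  0.05510365]), 'wrist_torque': array([ 0.01215684, -0.00067465, -0.02693375]), 'finger_gap': 0.09116961673113903} 0.0188
{'fx': 425.1913418327306, 'fy': 425.1913418327306, 'cx': 248.71539892974042, 'cy': 190.01210336523323, 'eye': array([0.48839358, 0.02438197, 1.48783422]), 'attitude': array([ 0.71004293,  0.02119203, -0.01149839, -0.7037455 ])}
{'fx': 494.792236403133, 'fy': 494.792236403133, 'cx': 257.217639205412, 'cy': 186.68535644435127, 'eye': array([0.5229628 , 1.72161152, 1.31389846]), 'attitude': array([-0.02666663, -0.00100506,  0.45884588,  0.88811505])}
{'fx': 297.3186396354542, 'fy': 297.3186396354542, 'cx': 257.87849620259374, 'cy': 190.2052859454381, 'mount': array([[ 3.66674051e-04,  9.61219735e-01,  2.75783405e-01,
         7.78897592e-02],
       [ 9.99999931e-01, -3.68535781e-04, -4.50721813e-05,
        -4.90393268e-04],
       [ 5.83117826e-05,  2.75783403e-01, -9.61219804e-01,
        -1.69141948e-01],
       [ 0.00000000e+00,  0.00000000e+00,  0.00000000e+00,
         1.00000000e+00]])}
```

View pics/top0.png

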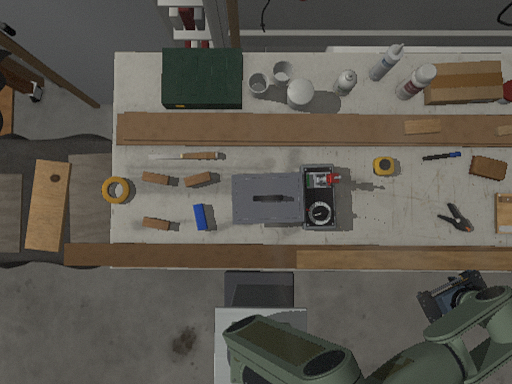

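View pics/side0.png

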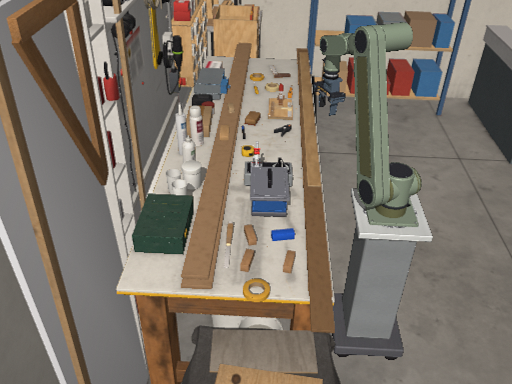

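View pics/wrist0.png

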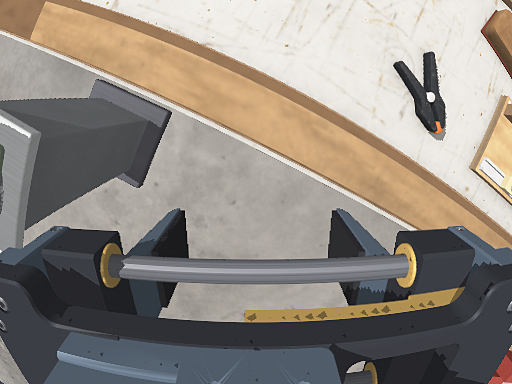

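The top view shows the cover at (267,198), handle (272,198), toggle near (325,180), dial at (320,213). Oak candidates are the brown blocks at (156,178), (201,179) and (156,223). The blue block at (201,217) is the decoy. I'll confirm in an enlarged crop.

```bash
cat >> h.py <<'E'
def pt(f,u,v,z):
    d=np.array([(u-f['cx'])/f['fx'],-(v-f['cy'])/f['fy'],-1.0])
    d=rot(f['attitude']).apply(d); e=np.array(f['eye']); return e+d*(z-e[2])/d[2]
def proj(f,P):
    p=rot(f['attitude']).inv().apply(np.array(P)-f['eye']); return np.array([f['cx']+f['fx']*p[0]/-p[2], f['cy']-f['fy']*p[1]/-p[2]])
def wpose(f,s):
    T=np.eye(4);T[:3,:3]=rot(s['tcp_rot']).as_matrix();T[:3,3]=s['tcp_pos'];return T@np.array(f['mount'])
def wpt(f,s,u,v,z):
    T=wpose(f,s);x,y=u-f['cx'],v-f['cy'];r=np.hypot(x,y);th=r/f['fx']
    d=np.array([np.sin(th)*x/r,-np.sin(th)*y/r,-np.cos(th)]);d=T[:3,:3]@d;e=T[:3,3];return e+d*(z-e[2])/d[2]
def wproj(f,s,P):
    T=wpose(f,s);p=T[:3,:3].T@(np.array(P)-T[:3,3]);th=np.arctan2(np.hypot(p[0],p[1]),-p[2]);a=np.hypot(p[0],p[1])
    return np.array([f['cx']+f['fx']*th*p[0]/a,f['cy']-f['fx']*th*p[1]/a])
def blocks(f,z=0.032,amin=120,roi=(135,165,225,235)):
    hsv=cv2.cvtColor(f['frame'],cv2.COLOR_RGB2HSV);x0,y0,x1,y1=roi
    m=cv2.inRange(hsv,(5,70,60),(18,255,255));mm=np.zeros_like(m);mm[y0:y1,x0:x1]=m[y0:y1,x0:x1]
    out=[]
    for c in cv2.findContours(mm,cv2.RETR_EXTERNAL,cv2.CHAIN_APPROX_NONE)[0]:
        if cv2.contourArea(c)<amin: continue
        r=cv2.minAreaRect(c);b=cv2.boxPoints(r);w=np.array([pt(f,*p,z)[:2] for p in b]);e0=w[1]-w[0];e1=w[2]-w[1]
        l=e0 if np.hypot(*e0)>np.hypot(*e1) else e1
        out.append((np.round(r[0],1),np.round(w.mean(0),4),round(float(np.degrees(np.arctan2(l[1],l[0]))%180),1),np.round(sorted([np.hypot(*e0),np.hypot(*e1)]),3)))
    return out
E
python3 - <<'E'
from h import *
f=env.grab_frame('top')
im=f['frame']; c=im[145:240,100:360]; save(cv2.resize(c,None,fx=3,fy=3,interpolation=cv2.INTER_CUBIC),'crop1')
c=im[160:235,225:350]; save(cv2.resize(c,None,fx=6,fy=6,interpolation=cv2.INTER_CUBIC),'crop2')
for b in blocks(f): print(b)
E
```

```text
(array([155.1, 223.3]), array([0.4387, 0.3642]), 79.3, array([0.034, 0.09 ]))
(array([197.1, 178.8]), array([0.5927, 0.2225]), 105.8, array([0.033, 0.091]))
(array([154.8, 177.8]), array([0.5951, 0.3683]), 79.2, array([0.031, 0.091]))
```

View pics/crop1.png

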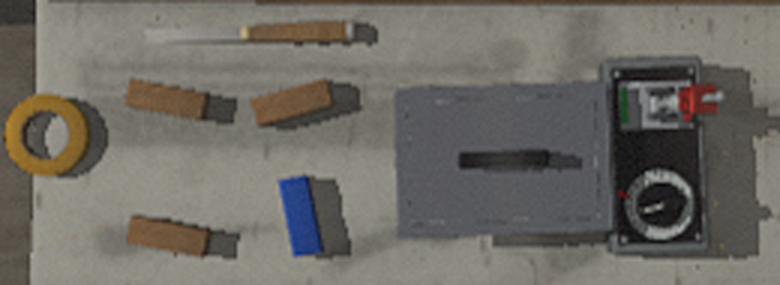

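View pics/crop2.png

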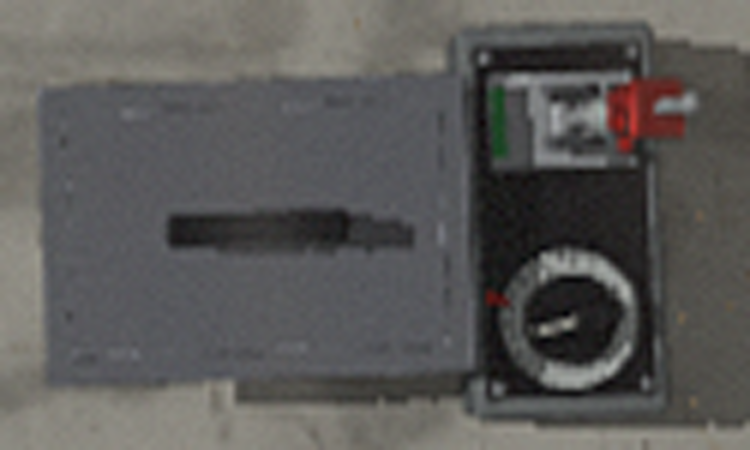

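The crop confirms it: three brown oak blocks (long sides 90 mm), and a blue decoy at about (201,217). Red tab is up-left of the dial, and the lever is leaning right. Next, the tumbler pose.

```bash
python3 - <<'E'
from h import *
f=env.grab_frame('top')
g=lambda a,b,z: pt(f,225+a/6-.4,160+b/6-.4,z)
P=[g(*p,.07) for p in [(455,33),(648,33),(662,407),(470,410)]]
print(np.round(P,3),np.mean(P,0)); 
C=[g(*p,.113) for p in [(42,88),(462,75),(478,375),(48,385)]]
print('cover',np.round(C,3),np.mean(C,0))
h=[g(170,230,.151),g(345,228,.151)];print('handle',np.round(h,4),np.mean(h,0), np.degrees(np.arctan2(*(h[0]-h[1])[:2])))
x=np.array(P[0])+P[1]-P[2]-P[3];print('yaw',np.degrees(np.arctan2(x[1],x[0])))
print('tab',g(497,298,.083),'dial',g(568,318,.114), 'pts', g(540,330,.114),g(575,320,.114))
print('toggle tip',g(685,102,.17))
E
```

```text
[[ 0.639 -0.128  0.07 ]
 [ 0.64  -0.235  0.07 ]
 [ 0.432 -0.243  0.07 ]
 [ 0.429 -0.137  0.07 ]] [ 0.53498577 -0.1857621   0.07      ]
cover [[ 0.603  0.1    0.113]
 [ 0.611 -0.127  0.113]
 [ 0.45  -0.136  0.113]
 [ 0.442  0.095  0.113]] [ 0.52662706 -0.01736209  0.113     ]
handle [[ 0.5253  0.0295  0.151 ]
 [ 0.5272 -0.0621  0.151 ]] [ 0.52627703 -0.01630421  0.151     ] -1.1618667712616466
yaw 2.305830575341231
tab [ 0.49146898 -0.15011246  0.083     ] dial [ 0.48102971 -0.18432337  0.114     ] pts [ 0.47445985 -0.16934192  0.114     ] [ 0.47999291 -0.18807289  0.114     ]
toggle tip [ 0.59329175 -0.23593443  0.17      ]
```

>>> jog_arm(motion=[[[0, 0, -0.5, 0, 0, -1], [0, 0, -0.5, 0, 0, -1], [0, 0, -0.5, 0, 0, -1], [0, 0, -0.5, 0, 0, -1], [0, 0, -0.5, 0, 0, -1], [0, 0, -0.5, 0, 0, -1], [0, 0, -0.5, 0, 0, -1], [0, 0, -0.5, 0, 0, -1], [0, 0, -0.5, 0, 0, -1], [0, 0, -0.5, 0, 0, -1], [0, 0, 0, 0, 0, -1], [0, 0, 0, 0, 0, -1]]])

```text
t: 1.25
tcp_pos: [0.2605, -0.513, 0.3651]
tcp_rot: [0.001, 0.793, 0.61, -0.0]
force: [-0.0, -0.4, -0.6]
finger_gap: 0.0917
```

>>> jog_arm(motion=[[[1, 0, 0, 0, 0, -1], [1, 0, 0, 0, 0, -1], [1, 0, 0, 0, 0, -1], [1, 0, 0, 0, 0, -1], [1, 0, 0, 0, 0, 0], [1, 0, 0, 0, 0, 0], [1, 0, 0, 0, 0, 0], [1, 0, 0, 0, 0, 0], [1, 0, 0, 0, 0, 0], [1, 0, 0, 0, 0, 0], [1, 0, 0, 0, 0, 0], [1, 0, 0, 0, 0, 0]]])

```text
t: 2.25
tcp_pos: [0.2748, -0.1532, 0.3639]
tcp_rot: [0.0, 0.702, 0.712, 0.0]
force: [0.2, -0.1, 0.5]
finger_gap: 0.0914
```

```bash
cat >> h.py <<'E'
def st(s=None):
    s=s or env.state(); M=rot(s['tcp_rot']).as_matrix()
    print('t',round(s['t'],2),'tcp',np.round(s['tcp_pos'],4),'psi',round(float(np.degrees(np.arctan2(M[1,0],M[0,0]))),2),'zax',np.round(M[:,2],3),'gap',round(s['finger_gap'],4),'F',np.round(s['force'],1)); return M
def go(target,psi=None):
    "print shift to target TCP in tool axes in units of 0.03 m"
    s=env.state();M=st(s);d=M.T@(np.array(target)-s['tcp_pos'])/0.03;print('shift units',np.round(d,2))
    if psi is not None:
        Rt=R.from_matrix(np.array([[np.cos(np.radians(psi)),np.sin(np.radians(psi)),0],[np.sin(np.radians(psi)),-np.cos(np.radians(psi)),0],[0,0,-1]]))
        print('turn units',np.round(np.degrees((R.from_matrix(M).inv()*Rt).as_rotvec())/4,2))
E
python3 - <<'E'
from h import *
go([.50,-.02,.36],91.8)
E
```

```text
t 2.25 tcp [ 0.2748 -0.1532  0.3639] psi 90.87 zax [ 0. -0. -1.] gap 0.0914 F [ 0.2 -0.1  0.5]
shift units [4.32 7.57 0.13]
turn units [ 0.01  0.   -0.23]
```

>>> jog_arm(motion=[[[0.54, 0.94, 0, 0, 0, -0.2], [0.54, 0.94, 0, 0, 0, 0], [0.54, 0.94, 0, 0, 0, 0], [0.54, 0.94, 0, 0, 0, 0], [0.54, 0.94, 0, 0, 0, 0], [0.54, 0.94, 0, 0, 0, 0], [0.54, 0.94, 0, 0, 0, 0], [0.54, 0.94, 0, 0, 0, 0], [0, 0, 0, 0, 0, 0], [0, 0, 0, 0, 0, 0]]])

```text
t: 3.08
tcp_pos: [0.4978, -0.018, 0.3629]
tcp_rot: [-0.001, 0.696, 0.718, -0.001]
force: [-0.1, -0.2, -0.4]
finger_gap: 0.0913
```

```bash
python3 - <<'E'
from h import *
s=env.state();f=env.grab_frame('wrist');save(f['frame'],'w1');st(s)
E
```

```text
t 3.08 tcp [ 0.4978 -0.018   0.3629] psi 91.83 zax [-0.002 -0.    -1.   ] gap 0.0913 F [-0.1 -0.2 -0.4]
```

View pics/w1.png

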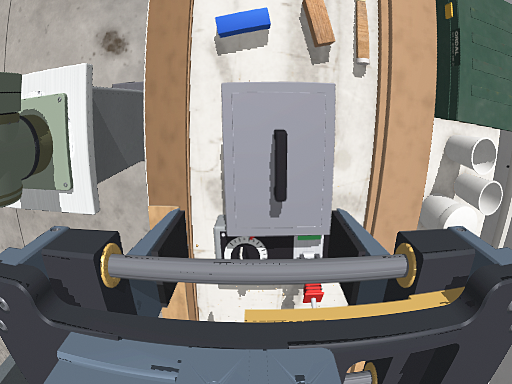

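The wrist view shows the cover with corners near (222,83), (335,84), (329,236), (225,231). The black handle runs from (281,130) to (280,201).

```bash
python3 - <<'E'
from h import *
s=env.state();f=env.grab_frame('wrist')
im=f['frame'];hsv=cv2.cvtColor(im,cv2.COLOR_RGB2HSV)
m=cv2.inRange(im,(0,0,0),(60,60,60));sub=np.zeros_like(m);sub[100:222,240:320]=m[100:222,240:320]
c=max(cv2.findContours(sub,0,1)[0],key=cv2.contourArea);r=cv2.minAreaRect(c);print(r)
b=cv2.boxPoints(r);w=np.array([wpt(f,s,*p,.151) for p in b]);print(np.round(w,4),w.mean(0))
C=np.array([wpt(f,s,*p,.113) for p in [(222,83),(335,84),(329,236),(225,231)]]);print(np.round(C,4),C.mean(0))
E
```

```text
((280.5, 164.5), (71.0, 13.0), 90.0)
[[ 0.5152  0.0324  0.151 ]
 [ 0.5319  0.0331  0.151 ]
 [ 0.537  -0.0622  0.151 ]
 [ 0.5194 -0.0627  0.151 ]] [ 0.52587246 -0.01485808  0.151     ]
[[ 0.4427  0.093   0.113 ]
 [ 0.6016  0.0992  0.113 ]
 [ 0.6121 -0.1322  0.113 ]
 [ 0.4487 -0.1277  0.113 ]] [ 0.52627434 -0.01692385  0.113     ]
```

```bash
python3 - <<'E'
from h import *
go([.5262,-.0155,.126],92.4)
E
```

```text
t 3.18 tcp [ 0.4965 -0.019   0.3638] psi 91.71 zax [-0.001 -0.    -1.   ] gap 0.0909 F [-0.3 -0.2  0.6]
shift units [0.09 1.   7.93]
turn units [-0.01  0.01 -0.17]
```

>>> jog_arm(motion=[[[0.1, 0.5, 0.5, 0, 0, -0.15], [0, 0.45, 0.8, 0, 0, 0], [0, 0, 0.9, 0, 0, 0], [0, 0, 0.9, 0, 0, 0], [0, 0, 0.9, 0, 0, 0], [0, 0, 0.9, 0, 0, 0], [0, 0, 0.8, 0, 0, 0], [0, 0, 0.7, 0, 0, 0], [0, 0, 0.5, 0, 0, 0], [0, 0, 0, 0, 0, 0], [0, 0, 0, 0, 0, 0]]])

```text
t: 4.1
tcp_pos: [0.5247, -0.0155, 0.1573]
tcp_rot: [-0.0, 0.693, 0.721, -0.0]
force: [-0.9, -0.2, 0.1]
finger_gap: 0.0914
```

```bash
python3 - <<'E'
from h import *
go([.5262,-.0155,.126],92.4)
s=env.state();f=env.grab_frame('wrist');save(f['frame'],'w2')
E
```

```text
t 4.1 tcp [ 0.5247 -0.0155  0.1573] psi 92.25 zax [-0.001 -0.    -1.   ] gap 0.0914 F [-0.9 -0.2  0.1]
shift units [-0.    0.05  1.04]
turn units [-0.01  0.   -0.04]
```

View pics/w2.png

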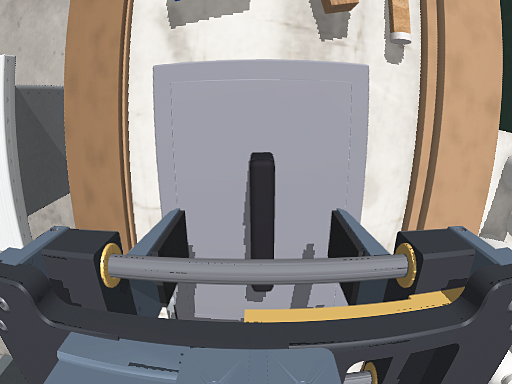

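Handle (262,215) lies between the open fingers. Going down and gripping.

>>> jog_arm(motion=[[[0, 0.03, 0.5, 0, 0, 0], [0, 0.02, 0.5, 0, 0, 0], [0, 0, 0, 0, 0, 0], [0, 0, 0, 0, 0, 0]]])

```text
t: 4.48
tcp_pos: [0.5274, -0.0149, 0.128]
tcp_rot: [0.0, 0.693, 0.721, 0.0]
force: [1.1, -0.5, -0.1]
finger_gap: 0.0914
```

>>> jog_arm(motion=[[[0, 0, 0, 0, 0, 0], [0, 0, 0, 0, 0, 0], [0, 0, 0, 0, 0, 0], [0, 0, 0, 0, 0, 0], [0, 0, 0, 0, 0, 0], [0, 0, 0, 0, 0, 0], [0, 0, 0, 0, 0, 0], [0, 0, 0, 0, 0, 0], [0, 0, 0, 0, 0, 0], [0, 0, 0, 0, 0, 0]]], hand=1)

```text
t: 5.32
tcp_pos: [0.5271, -0.0146, 0.1269]
tcp_rot: [-0.0, 0.693, 0.721, -0.0]
force: [-0.3, -1.1, -0.1]
finger_gap: 0.0271
```

>>> jog_arm(motion=[[[0, 0, 0, 0, 0, 0], [0, 0, 0, 0, 0, 0], [0, 0, 0, 0, 0, 0], [0, 0, 0, 0, 0, 0], [0, 0, 0, 0, 0, 0]]])

```text
t: 5.73
tcp_pos: [0.5272, -0.0146, 0.1269]
tcp_rot: [0.0, 0.693, 0.721, 0.0]
force: [-0.0, -0.4, -1.0]
finger_gap: 0.0157
```

>>> jog_arm(motion=[[[0, 0, -0.2, 0, 0, 0], [0, 0, -0.3, 0, 0, 0], [0, 0, -0.5, 0, 0, 0], [0, 0, -0.5, 0, 0, 0], [0, 0, 0, 0, 0, 0]]])

```text
t: 6.15
tcp_pos: [0.5291, -0.0147, 0.1753]
tcp_rot: [0.002, 0.693, 0.721, 0.002]
force: [1.2, -0.2, -2.0]
finger_gap: 0.0157
```

>>> jog_arm(motion=[[[0, 0, -0.7, 0, 0, 0], [0, 0, -0.8, 0, 0, 0], [0, 0, -0.8, 0, 0, 0], [0, 0, -0.8, 0, 0, 0], [-0.3, 0, -0.6, 0, 0, 0], [-0.5, 0, 0, 0, 0, 0], [-0.7, 0, 0, 0, 0, 0], [-0.8, 0, 0, 0, 0, 0], [-0.8, -0.1, 0, 0, 0, 0], [-0.8, -0.1, 0, 0, 0, 0], [-0.8, -0.1, 0, 0, 0, 0], [-0.8, -0.1, 0, 0, 0, 0]]])

```text
t: 7.15
tcp_pos: [0.5212, -0.181, 0.2824]
tcp_rot: [-0.0, 0.693, 0.721, -0.0]
force: [0.6, -0.7, -3.1]
finger_gap: 0.0159
```

>>> jog_arm(motion=[[[-0.8, -0.1, 0, 0, 0, 0], [-0.8, -0.1, 0, 0, 0, 0], [-0.8, -0.1, 0, 0, 0, 0], [-0.8, -0.1, 0, 0, 0, 0], [-0.8, -0.1, 0, 0, 0, 0], [-0.8, -0.1, 0, 0, 0, 0], [-0.8, -0.1, 0, 0, 0, 0], [-0.8, -0.1, 0, 0, 0, 0], [-0.6, 0, 0, 0, 0, 0], [-0.4, 0, 0, 0, 0, 0], [0, 0, 0, 0, 0, 0], [0, 0, 0, 0, 0, 0]]])

```text
t: 8.15
tcp_pos: [0.5066, -0.4024, 0.2822]
tcp_rot: [-0.001, 0.693, 0.721, 0.0]
force: [-0.2, -0.3, -2.4]
finger_gap: 0.016
```

```bash
python3 - <<'E'
from h import *
go([.485,-.43,.032],92.3)
s=env.state();f=env.grab_frame('wrist');save(f['frame'],'w3')
f=env.grab_frame('top');save(f['frame'],'t3');print(blocks(f))
E
```

```text
t 8.15 tcp [ 0.5066 -0.4024  0.2822] psi 92.29 zax [-0.001  0.002 -1.   ] gap 0.016 F [-0.2 -0.3 -2.4]
shift units [-0.91 -0.75  8.34]
turn units [-0.01 -0.03 -0.  ]
[(array([155.2, 223.4]), array([0.4383, 0.364 ]), 79.3, array([0.033, 0.091])), (array([197. , 178.8]), array([0.5927, 0.2227]), 105.8, array([0.033, 0.091])), (array([154.8, 177.8]), array([0.5951, 0.3683]), 79.2, array([0.031, 0.091]))]
```

View pics/t3.png

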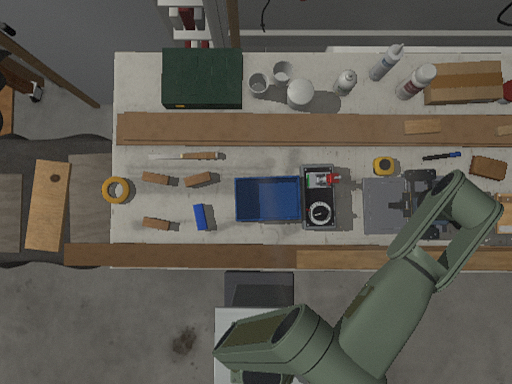

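The cover is held clear. The tub at (268,199) is open and empty. Setting the cover down.

>>> jog_arm(motion=[[[-0.3, -0.25, 0.7, 0, 0, 0], [-0.3, -0.25, 0.8, 0, 0, 0], [-0.3, -0.25, 0.9, 0, 0, 0], [0, 0, 0.9, 0, 0, 0], [0, 0, 0.9, 0, 0, 0], [0, 0, 0.9, 0, 0, 0], [0, 0, 0.9, 0, 0, 0], [0, 0, 0.7, 0, 0, 0], [0, 0, 0.5, 0, 0, 0], [0, 0, 0, 0, 0, 0], [0, 0, 0, 0, 0, 0]]])

```text
t: 9.17
tcp_pos: [0.4855, -0.4295, 0.0669]
tcp_rot: [-0.001, 0.692, 0.722, 0.0]
force: [0.6, 0.2, -2.5]
finger_gap: 0.0154
```

```bash
python3 - <<'E'
from h import *
go([.485,-.43,.031],92.3)
E
```

```text
t 9.17 tcp [ 0.4855 -0.4295  0.0669] psi 92.38 zax [-0.001  0.001 -1.   ] gap 0.0154 F [ 0.6  0.2 -2.5]
shift units [-0.02 -0.02  1.2 ]
turn units [-0.01 -0.02  0.02]
```

>>> jog_arm(motion=[[[0, 0, 0.4, 0, 0, 0], [0, 0, 0.3, 0, 0, 0], [0, 0, 0.2, 0, 0, 0], [0, 0, 0.15, 0, 0, 0], [0, 0, 0.1, 0, 0, 0], [0, 0, 0.05, 0, 0, 0], [0, 0, 0, 0, 0, 0]]])

```text
t: 9.75
tcp_pos: [0.4854, -0.4307, 0.0311]
tcp_rot: [0.0, 0.693, 0.721, -0.0]
force: [0.2, 0.0, -1.5]
finger_gap: 0.016
```

>>> jog_arm(motion=[[[0, 0, 0.05, 0, 0, 0], [0, 0, 0.03, 0, 0, 0], [0, 0, 0, 0, 0, 0]]])

```text
t: 10.0
tcp_pos: [0.4858, -0.431, 0.0301]
tcp_rot: [0.001, 0.693, 0.721, 0.0]
force: [-1.2, 2.0, 4.3]
finger_gap: 0.0157
```

>>> jog_arm(motion=[[[0, 0, 0, 0, 0, 0], [0, 0, 0, 0, 0, 0], [0, 0, 0, 0, 0, 0], [0, 0, 0, 0, 0, 0], [0, 0, 0, 0, 0, 0], [0, 0, 0, 0, 0, 0]]], hand=-1)

```text
t: 10.5
tcp_pos: [0.4854, -0.4307, 0.0284]
tcp_rot: [0.0, 0.693, 0.721, -0.0]
force: [1.0, -0.2, 0.5]
finger_gap: 0.0531
```

>>> jog_arm(motion=[[[0, 0, -0.4, 0, 0, 0], [0, 0, -0.8, 0, 0, 0], [0, 0, -1, 0, 0, 0], [0, 0, -1, 0, 0, 0], [0, 0, -1, 0, 0, 0], [0, 0, -1, 0, 0, 0], [0, 0, -1, 0, 0, 0], [0, 0, -1, 0, 0, 0], [0, 0, -1, 0, 0, 0], [0, 0, -1, 0, 0, 0], [0, 0, 0, 0, 0, 0]]])

```text
t: 11.42
tcp_pos: [0.487, -0.4321, 0.3131]
tcp_rot: [0.007, 0.693, 0.721, 0.0]
force: [0.3, -0.9, 0.9]
finger_gap: 0.0912
```

```bash
python3 - <<'E'
from h import *
st()
f=env.grab_frame('top');save(f['frame'],'t4')
for b in blocks(f): print(b)
save(cv2.resize(f['frame'][160:240,225:425],None,fx=4,fy=4,interpolation=cv2.INTER_CUBIC),'t4c')
im=f['frame'];m=cv2.inRange(cv2.cvtColor(im,cv2.COLOR_RGB2HSV),(105,110,30),(125,255,255));m[:, :228]=0;m[:,310:]=0
c=max(cv2.findContours(m,0,1)[0],key=cv2.contourArea);r=cv2.minAreaRect(c);w=np.array([pt(f,*p,.107) for p in cv2.boxPoints(r)]);print(r,np.round(w,4),w.mean(0))
E
```

```text
t 11.42 tcp [ 0.487  -0.4321  0.3131] psi 92.31 zax [ 0.01  -0.009 -1.   ] gap 0.0912 F [ 0.3 -0.9  0.9]
(array([155.3, 223.5]), array([0.4382, 0.3636]), 80.3, array([0.034, 0.092]))
(array([197.1, 178.8]), array([0.5926, 0.2225]), 105.8, array([0.033, 0.091]))
(array([154.9, 177.8]), array([0.595 , 0.3679]), 79.2, array([0.031, 0.092]))
((267.44903564453125, 198.07325744628906), (43.365211486816406, 64.85150909423828), 87.95458984375) [[ 0.5924  0.091   0.107 ]
 [ 0.6017 -0.1197  0.107 ]
 [ 0.4611 -0.1252  0.107 ]
 [ 0.4516  0.0845  0.107 ]] [ 0.52669015 -0.01735002  0.107     ]
```

View pics/t4c.png

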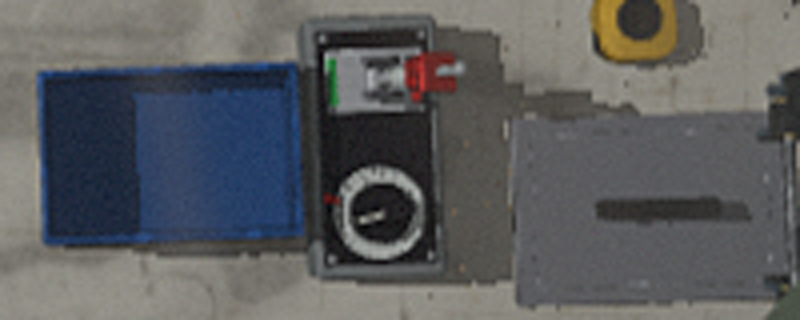

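Tub centre is (0.5267, -0.0173), yaw 2.35°, and the cover is safely aside. Moving over the nearest oak block at top-view pixel (197,179).

>>> jog_arm(motion=[[[0.5, 0, 0, 0, 0, 0], [0.9, 0, 0, 0, 0, 0], [1, 0.1, 0, 0, 0, 0], [1, 0.1, 0, 0, 0, 0], [1, 0.1, 0, 0, 0, 0], [1, 0.1, 0, 0, 0, 0], [1, 0.1, 0, 0, 0, 0], [1, 0.1, 0, 0, 0, 0], [1, 0.2, 0, 0, 0, 0], [1, 0.2, 0, 0, 0, 0], [1, 0.2, 0, 0, 0, 0], [1, 0.2, 0, 0, 0, 0]]], hand=-0.32)

```text
t: 12.47
tcp_pos: [0.5127, -0.0856, 0.3039]
tcp_rot: [-0.001, 0.693, 0.721, -0.0]
force: [-0.1, -0.9, -0.4]
finger_gap: 0.0602
```

>>> jog_arm(motion=[[[1, 0.2, 0, 0, 0, 0], [1, 0.2, 0, 0, 0, 0], [1, 0.2, 0, 0, 0, 0], [1, 0.2, 0, 0, 0, 0], [1, 0.2, 0, 0, 0, 0], [1, 0.2, 0, 0, 0, -0.5], [1, 0.2, 0, 0, 0, -0.8], [0.8, 0.2, 0.5, 0, 0, -0.8], [0.5, 0.2, 0.5, 0, 0, -0.8], [0.3, 0.2, 0.5, 0, 0, -0.5], [0, 0, 0.5, 0, 0, 0], [0, 0, 0, 0, 0, 0]]])

```text
t: 13.47
tcp_pos: [0.5531, 0.1751, 0.2404]
tcp_rot: [-0.002, 0.602, 0.799, -0.003]
force: [-1.9, -0.5, -1.2]
finger_gap: 0.0604
```

```bash
python3 - <<'E'
from h import *
go([.5925,.2225,.06],105.8)
s=env.state();f=env.grab_frame('wrist');save(f['frame'],'w5')
f=env.grab_frame('top')
for b in blocks(f): print(b)
E
```

```text
t 13.47 tcp [0.5531 0.1751 0.2404] psi 105.99 zax [-0.008 -0.003 -1.   ] gap 0.0604 F [-1.9 -0.5 -1.2]
shift units [1.16 1.75 6.  ]
turn units [-0.12  0.    0.05]
(array([152.9, 223.1]), array([0.4395, 0.3719]), 81.1, array([0.034, 0.075]))
```

View pics/w5.png

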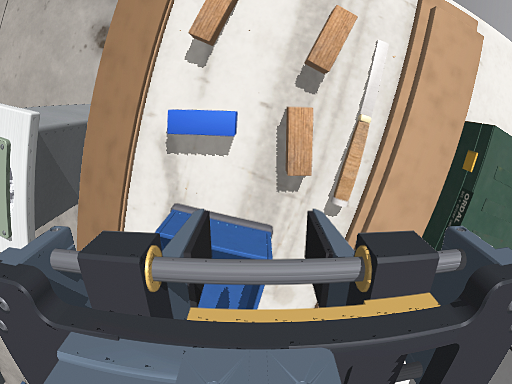

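Wrist view: oak block at (300,142), clear of the chisel handle at (355,160). The blue decoy is at (202,123).

```bash
cat >> h.py <<'E'
def wblock(near,z=.032):
    s=env.state();f=env.grab_frame('wrist');im=f['frame']
    hsv=cv2.cvtColor(im,cv2.COLOR_RGB2HSV)
    # bright top face
    m=cv2.inRange(hsv,(5,70,95),(18,255,255));m[205:]=0
    m=cv2.morphologyEx(m,cv2.MORPH_CLOSE,np.ones((3,3)));m=cv2.morphologyEx(m,cv2.MORPH_OPEN,np.ones((3,3)))
    best=None
    for c in cv2.findContours(m,0,1)[0]:
        if cv2.contourArea(c)<150: continue
        P=np.array([wpt(f,s,*p[0],z)[:2] for p in c]);
        r=cv2.minAreaRect((P*1000).astype(np.float32))
        a=r[2] if r[1][0]>r[1][1] else r[2]+90
        print(np.round(np.mean(c[:,0],0)),'ctr',np.round(np.array(r[0])/1000,4),'size',np.round(r[1],1),'ang',round(a%180,1))
E
python3 - <<'E'
from h import *
wblock(None)
E
```

```text
[350. 159.] ctr [0.669  0.2198] size [ 21.9 108.8] ang 93.4
[297. 140.] ctr [0.5929 0.2231] size [31.4 89.2] ang 106.8
[329.  38.] ctr [0.5945 0.3679] size [89.3 32.9] ang 79.5
[421. 109.] ctr [0.7616 0.3325] size [336.3 128.1] ang 90.0
[208.  17.] ctr [0.4382 0.3504] size [63.5 35. ] ang 80.2
[119. 100.] ctr [0.3407 0.2053] size [ 84.8 317.1] ang 90.0
```

>>> jog_arm(motion=[[[0.3, 0.4, 0.3, -0.1, 0, 0], [0.4, 0.5, 0.7, 0, 0, 0], [0.3, 0.5, 0.9, 0, 0, 0], [0.16, 0.3, 0.9, 0, 0, 0], [0, 0, 0.9, 0, 0, 0], [0, 0, 0.9, 0, 0, 0], [0, 0, 0.6, 0, 0, 0], [0, 0, 0.4, 0, 0, 0], [0, 0, 0, 0, 0, 0], [0, 0, 0, 0, 0, 0]]])

```text
t: 14.45
tcp_pos: [0.5966, 0.2231, 0.0767]
tcp_rot: [0.002, 0.603, 0.798, 0.003]
force: [-0.6, 0.3, -0.2]
finger_gap: 0.0605
```

```bash
python3 - <<'E'
from h import *
go([.5928,.2228,.004],106.2)
E
```

```text
t 14.45 tcp [0.5966 0.2231 0.0767] psi 105.89 zax [ 0.007  0.002 -1.   ] gap 0.0605 F [-0.6  0.3 -0.2]
shift units [ 0.03 -0.14  2.42]
turn units [ 0.1  -0.   -0.08]
```

>>> jog_arm(motion=[[[0, -0.1, 0.7, 0.1, 0, 0], [0, 0, 0.7, 0, 0, 0], [0, 0, 0.6, 0, 0, 0], [0, 0, 0.3, 0, 0, 0], [0, 0, 0, 0, 0, 0], [0, 0, 0, 0, 0, 0]]])

```text
t: 14.95
tcp_pos: [0.5943, 0.2223, 0.0088]
tcp_rot: [0.001, 0.602, 0.798, 0.001]
force: [0.2, 0.0, -0.3]
finger_gap: 0.0603
```

```bash
python3 - <<'E'
from h import *
go([.5928,.2228,.004],106.2)
E
```

```text
t 14.95 tcp [0.5943 0.2223 0.0088] psi 105.91 zax [ 0.002  0.001 -1.   ] gap 0.0603 F [ 0.2  0.  -0.3]
shift units [ 0.03 -0.04  0.16]
turn units [ 0.03 -0.   -0.07]
```

>>> jog_arm(motion=[[[0, -0.04, 0.14, 0, 0, 0], [0, 0, 0, 0, 0, 0]]])

```text
t: 15.12
tcp_pos: [0.5927, 0.2218, 0.0045]
tcp_rot: [0.0, 0.602, 0.798, 0.001]
force: [-0.6, 0.3, 0.1]
finger_gap: 0.0603
```

>>> jog_arm(motion=[[[0, 0, 0, 0, 0, 0], [0, 0, 0, 0, 0, 0], [0, 0, 0, 0, 0, 0], [0, 0, 0, 0, 0, 0], [0, 0, 0, 0, 0, 0], [0, 0, 0, 0, 0, 0], [0, 0, 0, 0, 0, 0], [0, 0, 0, 0, 0, 0]]], hand=1)

```text
t: 15.78
tcp_pos: [0.5925, 0.2218, 0.0038]
tcp_rot: [0.0, 0.602, 0.798, 0.0]
force: [0.3, 0.7, 1.6]
finger_gap: 0.032
```

>>> jog_arm(motion=[[[0, 0, -0.3, 0, 0, 0], [0, 0, -0.6, 0, 0, 0], [0, 0, -0.9, 0, 0, 0], [0, 0, -0.9, 0, 0, 0], [0, 0, -0.9, 0, 0, 0], [0, 0, -0.9, 0, 0, 0], [0, 0, -0.9, 0, 0, 0], [0, 0, -0.6, 0, 0, 0], [0, 0, 0, 0, 0, 0]]])

```text
t: 16.53
tcp_pos: [0.5942, 0.2224, 0.1888]
tcp_rot: [0.002, 0.602, 0.798, 0.004]
force: [0.6, -0.1, -0.1]
finger_gap: 0.0318
```

```bash
python3 - <<'E'
from h import *
c=np.array([.5267,-.0173]);a=np.radians(2.35);Rm=np.array([[np.cos(a),-np.sin(a)],[np.sin(a),np.cos(a)]])
for o in [(-.027,.048),(.027,.048),(0,-.05)]: print(np.round(c+Rm@np.array(o),4))
go([*(c+Rm@np.array([.027,.048])),.18],92.35)
E
```

```text
[0.4978 0.0296]
[0.5517 0.0318]
[ 0.5288 -0.0673]
t 16.53 tcp [0.5942 0.2224 0.1888] psi 105.92 zax [ 0.008  0.003 -1.   ] gap 0.0318 F [ 0.6 -0.1 -0.1]
shift units [-5.72 -3.11  0.26]
turn units [ 0.12 -0.02  3.39]
```

>>> jog_arm(motion=[[[-0.4, -0.2, 0, 0, 0, 0.8], [-0.7, -0.3, 0, 0, 0, 0.9], [-0.8, -0.3, 0, 0, 0, 0.9], [-0.8, -0.2, 0, 0, 0, 0.8], [-0.9, -0.2, 0, 0, 0, 0], [-0.9, -0.2, 0, 0, 0, 0], [-0.7, -0.1, 0, 0, 0, 0], [-0.4, -0.1, 0, 0, 0, 0], [0, 0, 0, 0, 0, 0], [0, 0, 0, 0, 0, 0], [0, 0, 0, 0, 0, 0]]])

```text
t: 17.45
tcp_pos: [0.5624, 0.0498, 0.1832]
tcp_rot: [-0.0, 0.692, 0.721, 0.0]
force: [0.5, -0.5, -1.0]
finger_gap: 0.0317
```

```bash
python3 - <<'E'
from h import *
go([.5517,.0318,.042],92.35)
s=env.state();f=env.grab_frame('wrist');save(f['frame'],'w6')
E
```

```text
t 17.45 tcp [0.5624 0.0498 0.1832] psi 92.35 zax [-0.     0.001 -1.   ] gap 0.0317 F [ 0.5 -0.5 -1. ]
shift units [-0.59 -0.38  4.71]
turn units [-0.01 -0.01 -0.  ]
```

View pics/w6.png

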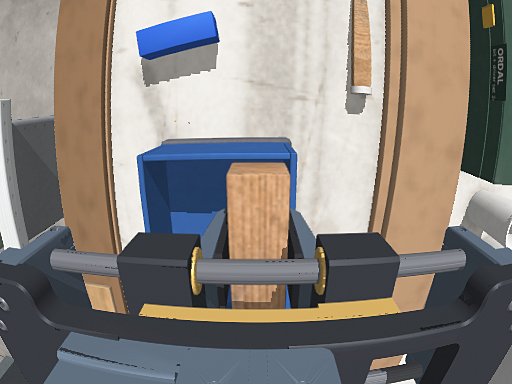

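Block held straight, above the tub's right half at (258,230). Lowering it.

>>> jog_arm(motion=[[[-0.3, -0.2, 0.2, 0, 0, 0], [-0.3, -0.2, 0.4, 0, 0, 0], [0, 0, 0.7, 0, 0, 0], [0, 0, 0.8, 0, 0, 0], [0, 0, 0.7, 0, 0, 0], [0, 0, 0.5, 0, 0, 0], [0, 0, 0.3, 0, 0, 0], [0, 0, 0, 0, 0, 0], [0, 0, 0, 0, 0, 0]]])

```text
t: 18.25
tcp_pos: [0.551, 0.0304, 0.0755]
tcp_rot: [-0.0, 0.692, 0.721, -0.0]
force: [-0.1, 0.2, -0.3]
finger_gap: 0.0321
```

```bash
python3 - <<'E'
from h import *
go([.5517,.0318,.042],92.35)
E
```

```text
t 18.25 tcp [0.551  0.0304 0.0755] psi 92.35 zax [-0. -0. -1.] gap 0.0321 F [-0.1  0.2 -0.3]
shift units [0.04 0.02 1.12]
turn units [-0.01  0.   -0.  ]
```

>>> jog_arm(motion=[[[0, 0, 0.3, 0, 0, 0], [0, 0, 0.3, 0, 0, 0], [0, 0, 0.25, 0, 0, 0], [0, 0, 0.2, 0, 0, 0], [0, 0, 0.07, 0, 0, 0], [0, 0, 0, 0, 0, 0]]])

```text
t: 18.75
tcp_pos: [0.5506, 0.0303, 0.0412]
tcp_rot: [-0.0, 0.693, 0.721, -0.001]
force: [-0.0, -0.5, -0.8]
finger_gap: 0.032
```

>>> jog_arm(motion=[[[0, 0, 0, 0, 0, 0], [0, 0, 0, 0, 0, 0], [0, 0, 0, 0, 0, 0], [0, 0, 0, 0, 0, 0]]], hand=0.08)

```text
t: 19.08
tcp_pos: [0.5514, 0.0303, 0.0424]
tcp_rot: [0.0, 0.693, 0.721, 0.0]
force: [-0.3, 0.1, 0.1]
finger_gap: 0.0416
```

>>> jog_arm(motion=[[[0, 0, -0.3, 0, 0, 0], [0, 0, -0.6, 0, 0, 0], [0, 0, -0.9, 0, 0, 0], [0, 0, -1, 0, 0, 0], [0, 0, -1, 0, 0, 0], [0, 0, -1, 0, 0, 0], [0, 0, -1, 0, 0, 0], [0, 0, 0, 0, 0, 0]]])

```text
t: 19.75
tcp_pos: [0.5545, 0.0304, 0.2235]
tcp_rot: [0.005, 0.693, 0.721, 0.005]
force: [0.7, -0.0, 0.0]
finger_gap: 0.0418
```

```bash
python3 - <<'E'
from h import *
st()
s=env.state();f=env.grab_frame('wrist');save(f['frame'],'w7')
f=env.grab_frame('top')
for b in blocks(f): print(b)
wblock(None)
go([.595,.368,.25],79.3)
E
```

```text
t 19.75 tcp [0.5545 0.0304 0.2235] psi 92.32 zax [ 0.014  0.    -1.   ] gap 0.0418 F [ 0.7 -0.   0. ]
(array([159.6, 210.6]), array([0.4825, 0.3498]), 80.3, array([0.032, 0.092]))
(array([154.8, 177.8]), array([0.5951, 0.3683]), 79.2, array([0.031, 0.091]))
[256. 170.] ctr [0.5497 0.0314] size [34.4 85.8] ang 92.9
[416. 102.] ctr [0.7627 0.1463] size [306.2 124.8] ang 89.5
[360.  37.] ctr [0.67   0.2096] size [21.2 97.9] ang 91.7
[103. 101.] ctr [0.342  0.1208] size [289.3  86. ] ang 89.9
t 19.9 tcp [0.5507 0.0303 0.2164] psi 92.32 zax [ 0.001 -0.    -1.   ] gap 0.042 F [-0.   0.9 -0.2]
shift units [11.19  1.93 -1.12]
turn units [0.01 0.   3.25]
```

View pics/w7.png

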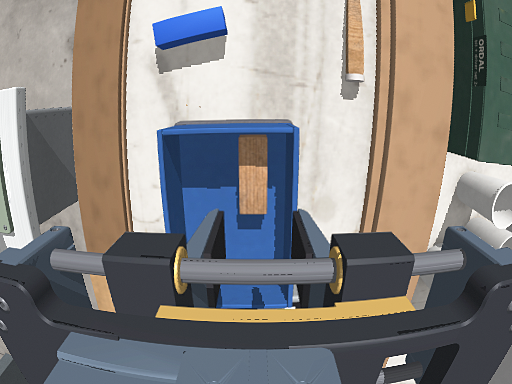

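The first block sits in the tub at (253,175). The knock has occurred: the near block moved to (0.4825, 0.350). Next is the far block at (0.595, 0.368).

>>> jog_arm(motion=[[[0.6, 0.1, -0.2, 0, 0, 0.3], [0.9, 0.2, -0.1, 0, 0, 0.4], [1, 0.2, 0, 0, 0, 0.4], [1, 0.2, 0, 0, 0, 0.4], [1, 0.1, 0, 0, 0, 0.4], [1, 0.1, 0, 0, 0, 0.4], [1, 0, 0, 0, 0, 0.4], [1, 0, 0, 0, 0, 0.4], [1, 0, 0, 0, 0, 0.15], [0.7, 0, 0, 0, 0, 0], [0, 0, 0, 0, 0, 0], [0, 0, 0, 0, 0, 0]]], hand=-0.32)

```text
t: 20.9
tcp_pos: [0.5991, 0.3047, 0.2227]
tcp_rot: [-0.0, 0.769, 0.639, -0.002]
force: [-0.2, -0.9, 1.2]
finger_gap: 0.06
```

```bash
python3 - <<'E'
from h import *
wblock(None)
go([.595,.368,.08],79.3)
E
```

```text
[321. 192.] ctr [0.6727 0.2632] size [36.7 18.9] ang 88.7
[163. 151.] ctr [0.4831 0.351 ] size [89.7 34.7] ang 76.5
[246. 120.] ctr [0.5955 0.3685] size [88.  31.1] ang 79.5
[ 91. 132.] ctr [0.3849 0.4012] size [206.9   6.9] ang 89.8
[375. 101.] ctr [0.7655 0.3603] size [287.7 119.2] ang 89.9
[ 61. 103.] ctr [0.3388 0.471 ] size [342.4  74.8] ang 89.9
t 20.95 tcp [0.5992 0.3037 0.2232] psi 79.35 zax [-0.003 -0.002 -1.   ] gap 0.06 F [-0.5 -0.7  1. ]
shift units [ 2.1  -0.52  4.77]
turn units [-0.04  0.04  0.01]
```

>>> jog_arm(motion=[[[0.5, -0.15, 0.2, 0, 0, 0], [0.6, -0.2, 0.5, 0, 0, 0], [0.6, -0.15, 0.8, 0, 0, 0], [0.4, 0, 0.9, 0, 0, 0], [0, 0, 0.9, 0, 0, 0], [0, 0, 0.8, 0, 0, 0], [0, 0, 0.6, 0, 0, 0], [0, 0, 0.3, 0, 0, 0], [0, 0, 0, 0, 0, 0], [0, 0, 0, 0, 0, 0]]])

```text
t: 21.78
tcp_pos: [0.5971, 0.3687, 0.0752]
tcp_rot: [0.0, 0.77, 0.638, -0.0]
force: [-0.0, 0.3, 0.8]
finger_gap: 0.0601
```

```bash
python3 - <<'E'
from h import *
go([.5953,.3684,.0045],79.4)
E
```

```text
t 21.78 tcp [0.5971 0.3687 0.0752] psi 79.28 zax [ 0. -0. -1.] gap 0.0601 F [-0.   0.3  0.8]
shift units [-0.02 -0.06  2.36]
turn units [ 0.    0.   -0.03]
```

>>> jog_arm(motion=[[[0, -0.05, 0.5, 0, 0, 0], [0, 0, 0.6, 0, 0, 0], [0, 0, 0.6, 0, 0, 0], [0, 0, 0.4, 0, 0, 0], [0, 0, 0.2, 0, 0, 0], [0, 0, 0, 0, 0, 0], [0, 0, 0, 0, 0, 0]]])

```text
t: 22.37
tcp_pos: [0.5961, 0.3695, 0.0069]
tcp_rot: [0.0, 0.77, 0.638, 0.001]
force: [0.1, -0.8, -0.1]
finger_gap: 0.0602
```

>>> jog_arm(motion=[[[0, 0, 0, 0, 0, 0], [0, 0, 0, 0, 0, 0], [0, 0, 0, 0, 0, 0], [0, 0, 0, 0, 0, 0], [0, 0, 0, 0, 0, 0], [0, 0, 0, 0, 0, 0], [0, 0, 0, 0, 0, 0], [0, 0, 0, 0, 0, 0]]], hand=1)

```text
t: 23.03
tcp_pos: [0.5957, 0.3693, 0.0064]
tcp_rot: [0.0, 0.77, 0.638, 0.0]
force: [-0.8, 0.2, 3.1]
finger_gap: 0.0316
```

>>> jog_arm(motion=[[[0, 0, -0.3, 0, 0, 0], [0, 0, -0.6, 0, 0, 0], [0, 0, -0.9, 0, 0, 0], [0, 0, -0.9, 0, 0, 0], [0, 0, -0.9, 0, 0, 0], [0, 0, -0.9, 0, 0, 0], [0, 0, -0.9, 0, 0, 0], [0, 0, -0.6, 0, 0, 0], [0, 0, 0, 0, 0, 0]]])

```text
t: 23.78
tcp_pos: [0.5973, 0.3703, 0.1914]
tcp_rot: [0.001, 0.77, 0.638, 0.005]
force: [0.4, -0.7, 0.3]
finger_gap: 0.0319
```

```bash
python3 - <<'E'
from h import *
go([.4978,.0296,.18],92.35)
E
```

```text
t 23.78 tcp [0.5973 0.3703 0.1914] psi 79.32 zax [ 0.008  0.005 -1.   ] gap 0.0319 F [ 0.4 -0.7  0.3]
shift units [-11.78  -1.16   0.3 ]
turn units [ 0.11 -0.08 -3.26]
```

>>> jog_arm(motion=[[[-0.5, 0, 0, 0, 0, -0.4], [-0.8, 0, 0, 0, 0, -0.7], [-0.9, 0, 0, 0, 0, -0.8], [-1, -0.1, 0, 0, 0, -0.8], [-1, -0.2, 0, 0, 0, -0.56], [-1, -0.3, 0, 0, 0, 0], [-1, -0.3, 0, 0, 0, 0], [-1, -0.3, 0, 0, 0, 0], [-1, -0.3, 0, 0, 0, 0], [-1, -0.3, 0, 0, 0, 0], [-0.8, -0.3, 0, 0, 0, 0], [-0.5, -0.2, 0, 0, 0, 0]]])

```text
t: 24.78
tcp_pos: [0.5211, 0.0504, 0.1845]
tcp_rot: [-0.001, 0.693, 0.721, -0.002]
force: [0.2, -0.2, -1.0]
finger_gap: 0.0317
```

>>> jog_arm(motion=[[[-0.3, -0.1, 0, 0, 0, 0], [0, 0, 0, 0, 0, 0], [0, 0, 0, 0, 0, 0]]])

```text
t: 25.03
tcp_pos: [0.5205, 0.0439, 0.1854]
tcp_rot: [-0.0, 0.693, 0.721, -0.0]
force: [0.1, -0.4, -0.7]
finger_gap: 0.0318
```

```bash
python3 - <<'E'
from h import *
go([.4978,.0296,.044],92.35)
s=env.state();f=env.grab_frame('wrist');save(f['frame'],'w8')
E
```

```text
t 25.03 tcp [0.5205 0.0439 0.1854] psi 92.31 zax [-0.001  0.001 -1.   ] gap 0.0318 F [ 0.1 -0.4 -0.7]
shift units [-0.45 -0.77  4.71]
turn units [-0.01 -0.01 -0.01]
```

View pics/w8.png

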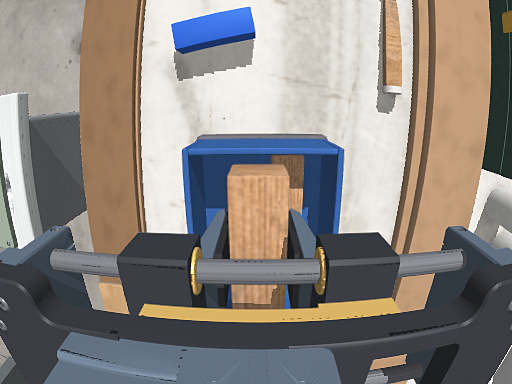

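>>> jog_arm(motion=[[[-0.25, -0.4, 0, 0, 0, 0], [-0.22, -0.4, 0.2, 0, 0, 0], [0, 0, 0.5, 0, 0, 0], [0, 0, 0.8, 0, 0, 0], [0, 0, 0.8, 0, 0, 0], [0, 0, 0.6, 0, 0, 0], [0, 0, 0.4, 0, 0, 0], [0, 0, 0.2, 0, 0, 0], [0, 0, 0, 0, 0, 0], [0, 0, 0, 0, 0, 0]]])

```text
t: 25.92
tcp_pos: [0.4977, 0.0293, 0.0811]
tcp_rot: [0.0, 0.692, 0.722, 0.0]
force: [-0.3, -0.0, -0.0]
finger_gap: 0.0318
```

```bash
python3 - <<'E'
from h import *
go([.4978,.0296,.044],92.35)
E
```

```text
t 25.92 tcp [0.4977 0.0293 0.0811] psi 92.41 zax [ 0.  0. -1.] gap 0.0318 F [-0.3 -0.  -0. ]
shift units [0.01 0.   1.24]
turn units [ 0.01 -0.    0.02]
```

>>> jog_arm(motion=[[[0, 0, 0.3, 0, 0, 0], [0, 0, 0.3, 0, 0, 0], [0, 0, 0.3, 0, 0, 0], [0, 0, 0.22, 0, 0, 0], [0, 0, 0.1, 0, 0, 0], [0, 0, 0, 0, 0, 0], [0, 0, 0, 0, 0, 0]]])

```text
t: 26.5
tcp_pos: [0.4972, 0.0285, 0.0442]
tcp_rot: [-0.0, 0.692, 0.721, -0.0]
force: [-0.4, -0.2, -0.1]
finger_gap: 0.0315
```

>>> jog_arm(motion=[[[0, 0, 0, 0, 0, 0], [0, 0, 0, 0, 0, 0], [0, 0, 0, 0, 0, 0], [0, 0, 0, 0, 0, 0]]], hand=0.08)

```text
t: 26.83
tcp_pos: [0.4975, 0.0286, 0.0448]
tcp_rot: [0.0, 0.692, 0.722, 0.0]
force: [-0.2, 0.4, -0.2]
finger_gap: 0.0416
```

>>> jog_arm(motion=[[[0, 0, -0.3, 0, 0, 0], [0, 0, -0.6, 0, 0, 0], [0, 0, -0.9, 0, 0, 0], [0, 0, -1, 0, 0, 0], [0, 0, -1, 0, 0, 0], [0, 0, -1, 0, 0, 0], [0, 0, -1, 0, 0, 0], [0, 0, 0, 0, 0, 0]]])

```text
t: 27.5
tcp_pos: [0.5006, 0.0288, 0.2254]
tcp_rot: [0.005, 0.692, 0.722, 0.005]
force: [1.1, -0.9, 0.1]
finger_gap: 0.0422
```

```bash
python3 - <<'E'
from h import *
s=env.state();f=env.grab_frame('wrist');save(f['frame'],'w9')
f=env.grab_frame('top')
for b in blocks(f): print(b)
wblock(None)
go([.4828,.350,.25],79)
E
```

```text
(array([159.7, 210.5]), array([0.4826, 0.3495]), 80.6, array([0.032, 0.091]))
[257. 171.] ctr [0.4968 0.0287] size [35.  84.7] ang 92.3
[303. 170.] ctr [0.5546 0.0318] size [37.6 87. ] ang 92.8
[445. 102.] ctr [0.7597 0.1545] size [323.6 131.1] ang 89.9
[395.  40.] ctr [0.6656 0.2139] size [ 25.  107.7] ang 91.9
[137. 101.] ctr [0.3392 0.1157] size [278.1  83.4] ang 90.0
t 27.65 tcp [0.4967 0.0286 0.2185] psi 92.36 zax [ 0. -0. -1.] gap 0.0417 F [-0.4 -0.4 -0.4]
shift units [10.72 -0.02 -1.05]
turn units [0.   0.   3.34]
```

View pics/w9.png

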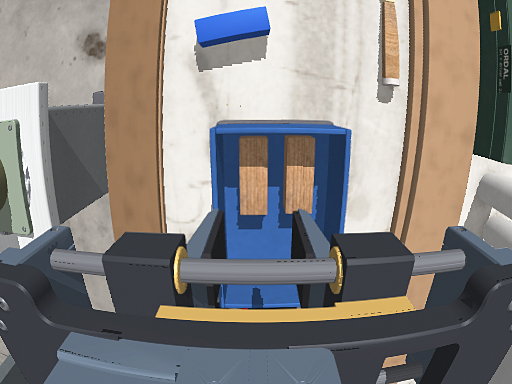

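Two blocks lie side by side in the tub, at (253,175) and (300,175). Now the third.

>>> jog_arm(motion=[[[0.6, 0, -0.2, 0, 0, 0.3], [0.9, 0, -0.1, 0, 0, 0.4], [1, 0, 0, 0, 0, 0.4], [1, 0, 0, 0, 0, 0.4], [1, -0.1, 0, 0, 0, 0.4], [1, -0.1, 0, 0, 0, 0.4], [1, -0.1, 0, 0, 0, 0.4], [1, -0.2, 0, 0, 0, 0.4], [1, -0.2, 0, 0, 0, 0.2], [0.5, 0, 0, 0, 0, 0], [0, 0, 0, 0, 0, 0], [0, 0, 0, 0, 0, 0]]], hand=-0.32)

```text
t: 28.65
tcp_pos: [0.4966, 0.2995, 0.2258]
tcp_rot: [0.0, 0.77, 0.638, -0.002]
force: [-0.2, -1.0, 0.1]
finger_gap: 0.0603
```

```bash
python3 - <<'E'
from h import *
wblock(None)
go([.4828,.350,.08],79)
E
```

```text
[389. 183.] ctr [0.6677 0.2495] size [20.3 64.3] ang 92.3
[239. 132.] ctr [0.4821 0.3507] size [87.9 31.7] ang 79.1
[434. 109.] ctr [0.7627 0.3434] size [311.3 125.9] ang 89.9
[124. 103.] ctr [0.3401 0.4328] size [314.  84.] ang 89.8
t 28.7 tcp [0.4966 0.2987 0.2262] psi 79.17 zax [-0.002 -0.002 -1.   ] gap 0.0602 F [ 0.4 -0.4 -0. ]
shift units [ 1.6  -0.77  4.87]
turn units [-0.02  0.04  0.04]
```

>>> jog_arm(motion=[[[0.4, -0.2, 0.2, 0, 0, 0], [0.5, -0.3, 0.5, 0, 0, 0], [0.5, -0.3, 0.8, 0, 0, 0], [0.2, 0, 0.9, 0, 0, 0], [0, 0, 0.9, 0, 0, 0], [0, 0, 0.8, 0, 0, 0], [0, 0, 0.6, 0, 0, 0], [0, 0, 0.3, 0, 0, 0], [0, 0, 0, 0, 0, 0], [0, 0, 0, 0, 0, 0]]])

```text
t: 29.53
tcp_pos: [0.4828, 0.3513, 0.0776]
tcp_rot: [0.0, 0.771, 0.637, 0.0]
force: [0.8, -0.3, 1.0]
finger_gap: 0.0599
```

```bash
python3 - <<'E'
from h import *
go([.4824,.3502,.0045],79.2)
E
```

```text
t 29.53 tcp [0.4828 0.3513 0.0776] psi 79.11 zax [ 0.  0. -1.] gap 0.0599 F [ 0.8 -0.3  1. ]
shift units [-0.04 -0.    2.44]
turn units [ 0.   -0.   -0.02]
```

>>> jog_arm(motion=[[[0, 0, 0.5, 0, 0, 0], [0, 0, 0.6, 0, 0, 0], [0, 0, 0.6, 0, 0, 0], [0, 0, 0.5, 0, 0, 0], [0, 0, 0.2, 0, 0, 0], [0, 0, 0, 0, 0, 0], [0, 0, 0, 0, 0, 0]]])

```text
t: 30.12
tcp_pos: [0.4834, 0.352, 0.0066]
tcp_rot: [0.0, 0.771, 0.637, 0.001]
force: [0.2, 0.9, 0.4]
finger_gap: 0.0602
```

>>> jog_arm(motion=[[[0, 0, 0, 0, 0, 0], [0, 0, 0, 0, 0, 0], [0, 0, 0, 0, 0, 0], [0, 0, 0, 0, 0, 0], [0, 0, 0, 0, 0, 0], [0, 0, 0, 0, 0, 0], [0, 0, 0, 0, 0, 0], [0, 0, 0, 0, 0, 0]]], hand=1)

```text
t: 30.78
tcp_pos: [0.4827, 0.3517, 0.0058]
tcp_rot: [0.0, 0.771, 0.637, 0.0]
force: [-0.6, -1.0, 4.4]
finger_gap: 0.0319
```

>>> jog_arm(motion=[[[0, 0, -0.3, 0, 0, 0], [0, 0, -0.6, 0, 0, 0], [0, 0, -0.9, 0, 0, 0], [0, 0, -0.9, 0, 0, 0], [0, 0, -0.9, 0, 0, 0], [0, 0, -0.9, 0, 0, 0], [0, 0, -0.9, 0, 0, 0], [0, 0, -0.6, 0, 0, 0], [0, 0, 0, 0, 0, 0]]])

```text
t: 31.53
tcp_pos: [0.4844, 0.3529, 0.1901]
tcp_rot: [0.0, 0.771, 0.637, 0.004]
force: [-0.0, -0.0, 0.7]
finger_gap: 0.032
```

```bash
python3 - <<'E'
from h import *
go([.5288,-.0673,.18],92.35)
E
```

```text
t 31.53 tcp [0.4844 0.3529 0.1901] psi 79.16 zax [ 0.007  0.005 -1.   ] gap 0.032 F [-0.  -0.   0.7]
shift units [-13.48   4.09   0.28]
turn units [ 0.1  -0.08 -3.3 ]
```

>>> jog_arm(motion=[[[-0.5, 0.1, 0, 0, 0, -0.4], [-0.8, 0.2, 0, 0, 0, -0.7], [-0.9, 0.2, 0, 0, 0, -0.8], [-1, 0.2, 0, 0, 0, -0.8], [-1, 0.1, 0, 0, 0, -0.6], [-1, 0.1, 0, 0, 0, 0], [-1, 0.1, 0, 0, 0, 0], [-1, 0.1, 0, 0, 0, 0], [-1, 0.1, 0, 0, 0, 0], [-1, 0.1, 0, 0, 0, 0], [-1, 0.1, 0, 0, 0, 0], [-1, 0.1, 0, 0, 0, 0]]])

```text
t: 32.53
tcp_pos: [0.5236, 0.0133, 0.1841]
tcp_rot: [-0.001, 0.692, 0.721, -0.001]
force: [1.1, -0.4, -1.6]
finger_gap: 0.0321
```

>>> jog_arm(motion=[[[-0.9, 0.1, 0, 0, 0, 0], [-0.6, 0, 0, 0, 0, 0], [-0.3, 0, 0, 0, 0, 0], [0, 0, 0, 0, 0, 0], [0, 0, 0, 0, 0, 0], [0, 0, 0, 0, 0, 0]]])

```text
t: 33.03
tcp_pos: [0.5294, -0.038, 0.185]
tcp_rot: [-0.001, 0.692, 0.722, -0.0]
force: [0.6, 0.1, -0.2]
finger_gap: 0.0317
```

```bash
python3 - <<'E'
from h import *
go([.5288,-.0673,.044],92.35)
s=env.state();f=env.grab_frame('wrist');save(f['frame'],'w10')
E
```

```text
t 33.03 tcp [ 0.5294 -0.038   0.185 ] psi 92.4 zax [-0.001  0.001 -1.   ] gap 0.0317 F [ 0.6  0.1 -0.2]
shift units [-0.98 -0.06  4.7 ]
turn units [-0.01 -0.01  0.01]
```

View pics/w10.png

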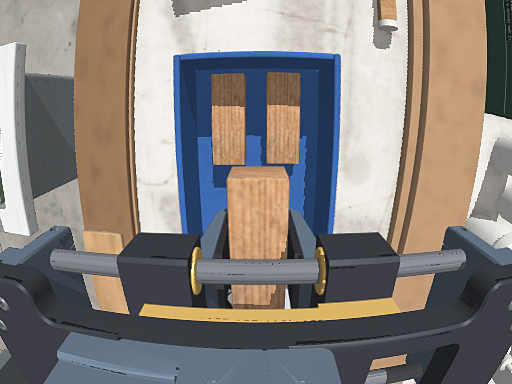

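>>> jog_arm(motion=[[[-0.5, -0.03, 0, 0, 0, 0], [-0.46, -0.03, 0.2, 0, 0, 0], [0, 0, 0.5, 0, 0, 0], [0, 0, 0.8, 0, 0, 0], [0, 0, 0.8, 0, 0, 0], [0, 0, 0.6, 0, 0, 0], [0, 0, 0.4, 0, 0, 0], [0, 0, 0.2, 0, 0, 0], [0, 0, 0, 0, 0, 0], [0, 0, 0, 0, 0, 0]]])

```text
t: 33.92
tcp_pos: [0.5295, -0.0673, 0.0808]
tcp_rot: [0.0, 0.692, 0.722, 0.0]
force: [0.6, -0.1, 0.2]
finger_gap: 0.0316
```

```bash
python3 - <<'E'
from h import *
go([.5288,-.0663,.044],92.35)
E
```

```text
t 33.92 tcp [ 0.5295 -0.0673  0.0808] psi 92.41 zax [ 0.001 -0.    -1.   ] gap 0.0316 F [ 0.6 -0.1  0.2]
shift units [ 0.03 -0.02  1.23]
turn units [0.01 0.   0.02]
```

>>> jog_arm(motion=[[[0.03, 0, 0.3, 0, 0, 0], [0, 0, 0.3, 0, 0, 0], [0, 0, 0.3, 0, 0, 0], [0, 0, 0.22, 0, 0, 0], [0, 0, 0.1, 0, 0, 0], [0, 0, 0, 0, 0, 0], [0, 0, 0, 0, 0, 0]]])

```text
t: 34.5
tcp_pos: [0.5291, -0.067, 0.0436]
tcp_rot: [-0.0, 0.692, 0.721, -0.0]
force: [0.4, -0.1, -1.5]
finger_gap: 0.0316
```

>>> jog_arm(motion=[[[0, 0, 0, 0, 0, 0], [0, 0, 0, 0, 0, 0], [0, 0, 0, 0, 0, 0], [0, 0, 0, 0, 0, 0]]], hand=0)

```text
t: 34.83
tcp_pos: [0.5294, -0.0671, 0.0441]
tcp_rot: [0.0, 0.692, 0.721, 0.0]
force: [-0.8, -0.1, -1.1]
finger_gap: 0.0451
```

>>> jog_arm(motion=[[[0, 0, -0.3, 0, 0, 0], [0, 0, -0.6, 0, 0, 0], [0, 0, -0.9, 0, 0, 0], [0, 0, -1, 0, 0, 0], [0, 0, -1, 0, 0, 0], [0, 0, -1, 0, 0, 0], [0, 0, -1, 0, 0, 0], [0, 0, -1, 0, 0, 0], [0, 0, -1, 0, 0, 0], [0, 0, -0.6, 0, 0, 0], [0, 0, 0, 0, 0, 0]]])

```text
t: 35.75
tcp_pos: [0.5309, -0.0672, 0.3013]
tcp_rot: [0.004, 0.692, 0.722, 0.003]
force: [1.2, -0.0, 0.3]
finger_gap: 0.0451
```

```bash
python3 - <<'E'
from h import *
s=env.state();f=env.grab_frame('wrist');save(f['frame'],'w11')
f=env.grab_frame('top')
for b in blocks(f,amin=60): print(b)
save(f['frame'],'t11')
go([.4856,-.431,.29],92.35)
E
```

```text
t 35.85 tcp [ 0.5289 -0.0669  0.2964] psi 92.36 zax [ 0.001 -0.    -1.   ] gap 0.0454 F [-0.1 -0.6 -0.8]
shift units [-12.07  -1.94   0.22]
turn units [0.02 0.   0.  ]
```

View pics/w11.png

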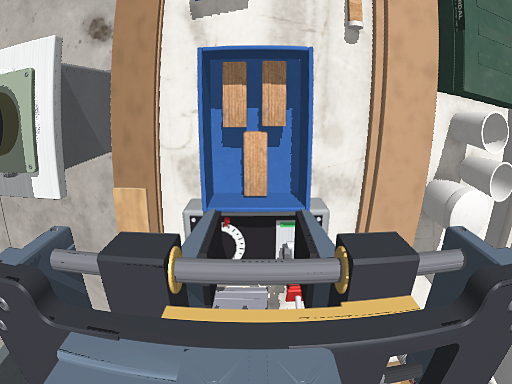

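View pics/t11.png

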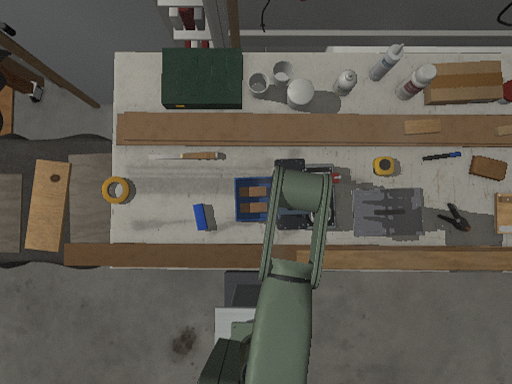

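All three oak blocks are in the tub (wrist pixels (234,95), (273,95), (256,163)), and none remain on the left. The brown block at top-view (487,166) is far right, so it isn't meant. Fetching the cover.

>>> jog_arm(motion=[[[-0.5, 0, 0, 0, 0, 0], [-0.9, -0.1, 0, 0, 0, 0], [-1, -0.2, 0, 0, 0, 0], [-1, -0.2, 0, 0, 0, 0], [-1, -0.2, 0, 0, 0, 0], [-1, -0.2, 0, 0, 0, 0], [-1, -0.2, 0, 0, 0, 0], [-1, -0.2, 0, 0, 0, 0], [-1, -0.2, 0, 0, 0, 0], [-1, -0.2, 0, 0, 0, 0], [-1, -0.2, 0, 0, 0, 0], [-0.7, 0, 0, 0, 0, 0]]], hand=-1)

```text
t: 36.85
tcp_pos: [0.4839, -0.4041, 0.2935]
tcp_rot: [-0.002, 0.693, 0.721, -0.001]
force: [1.0, -0.0, 0.2]
finger_gap: 0.091
```

>>> jog_arm(motion=[[[-0.5, 0, 0, 0, 0, 0], [0, 0, 0, 0, 0, 0], [0, 0, 0, 0, 0, 0]]])

```text
t: 37.1
tcp_pos: [0.4858, -0.4168, 0.2936]
tcp_rot: [-0.002, 0.693, 0.721, 0.0]
force: [0.3, 0.6, 0.2]
finger_gap: 0.0912
```

```bash
python3 - <<'E'
from h import *
s=env.state();f=env.grab_frame('wrist');save(f['frame'],'w12')
go([.4856,-.431,.08],92.35)
E
```

```text
t 37.15 tcp [ 0.486  -0.4161  0.2942] psi 92.35 zax [-0.002  0.003 -1.   ] gap 0.0911 F [-0.5 -0.8 -0.2]
shift units [-0.51 -0.02  7.14]
turn units [-0.03 -0.04 -0.  ]
```

View pics/w12.png

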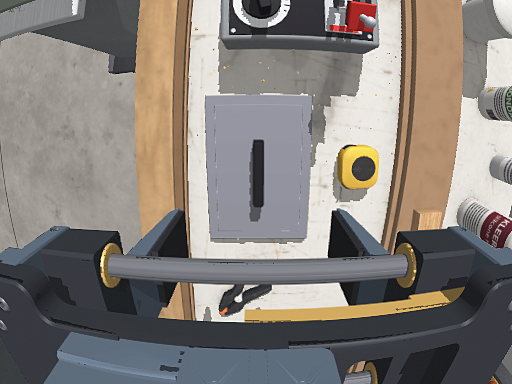

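The cover lies where I left it, with the handle at (258,172) and the tape measure clear at (358,167).

>>> jog_arm(motion=[[[-0.25, 0, 0.4, 0, 0, 0], [-0.25, 0, 0.8, 0, 0, 0], [0, 0, 0.9, 0, 0, 0], [0, 0, 0.9, 0, 0, 0], [0, 0, 0.9, 0, 0, 0], [0, 0, 0.9, 0, 0, 0], [0, 0, 0.9, 0, 0, 0], [0, 0, 0.8, 0, 0, 0], [0, 0, 0.5, 0, 0, 0], [0, 0, 0, 0, 0, 0], [0, 0, 0, 0, 0, 0]]])

```text
t: 38.07
tcp_pos: [0.4867, -0.4309, 0.0848]
tcp_rot: [-0.001, 0.692, 0.722, -0.0]
force: [0.0, -0.1, 0.2]
finger_gap: 0.0913
```

```bash
python3 - <<'E'
from h import *
go([.4856,-.431,.029],92.35)
E
```

```text
t 38.07 tcp [ 0.4867 -0.4309  0.0848] psi 92.41 zax [-0.002  0.002 -1.   ] gap 0.0913 F [ 0.  -0.1  0.2]
shift units [-0.   -0.03  1.86]
turn units [-0.02 -0.02  0.02]
```

>>> jog_arm(motion=[[[0, -0.03, 0.5, 0, 0, 0], [0, 0, 0.6, 0, 0, 0], [0, 0, 0.4, 0, 0, 0], [0, 0, 0.2, 0, 0, 0], [0, 0, 0.05, 0, 0, 0], [0, 0, 0, 0, 0, 0]]])

```text
t: 38.57
tcp_pos: [0.4865, -0.4322, 0.0337]
tcp_rot: [0.0, 0.692, 0.722, 0.0]
force: [0.3, 0.4, -0.5]
finger_gap: 0.0911
```

>>> jog_arm(motion=[[[0, 0, 0, 0, 0, 0], [0, 0, 0, 0, 0, 0], [0, 0, 0, 0, 0, 0], [0, 0, 0, 0, 0, 0], [0, 0, 0, 0, 0, 0], [0, 0, 0, 0, 0, 0], [0, 0, 0, 0, 0, 0], [0, 0, 0, 0, 0, 0], [0, 0, 0, 0, 0, 0], [0, 0, 0, 0, 0, 0], [0, 0, 0, 0, 0, 0], [0, 0, 0, 0, 0, 0]]], hand=1)

```text
t: 39.57
tcp_pos: [0.4861, -0.4321, 0.0333]
tcp_rot: [-0.0, 0.692, 0.721, -0.0]
force: [0.7, -0.1, 1.0]
finger_gap: 0.0161
```

>>> jog_arm(motion=[[[0, 0, 0, 0, 0, 0], [0, 0, 0, 0, 0, 0], [0, 0, -0.2, 0, 0, 0], [0, 0, -0.4, 0, 0, 0], [0, 0, -0.6, 0, 0, 0], [0, 0, -0.8, 0, 0, 0], [0, 0, -0.9, 0, 0, 0], [0, 0, -0.9, 0, 0, 0], [0, 0, -0.9, 0, 0, 0], [0, 0, -0.9, 0, 0, 0], [0, 0, -0.9, 0, 0, 0], [0, 0, -0.9, 0, 0, 0]]])

```text
t: 40.57
tcp_pos: [0.4858, -0.4317, 0.2576]
tcp_rot: [0.0, 0.692, 0.722, 0.0]
force: [-0.5, -0.3, -2.6]
finger_gap: 0.0154
```

>>> jog_arm(motion=[[[0, 0, -0.9, 0, 0, 0], [0, 0, -0.6, 0, 0, 0], [0, 0, -0.3, 0, 0, 0], [0, 0, 0, 0, 0, 0]]])

```text
t: 40.9
tcp_pos: [0.4867, -0.4324, 0.3124]
tcp_rot: [0.003, 0.692, 0.722, 0.0]
force: [0.5, 0.1, -3.0]
finger_gap: 0.0157
```

```bash
python3 - <<'E'
from h import *
go([.5271,-.0146,.29],92.35)
E
```

```text
t 40.9 tcp [ 0.4867 -0.4324  0.3124] psi 92.36 zax [ 0.004 -0.004 -1.   ] gap 0.0157 F [ 0.5  0.1 -3. ]
shift units [13.86  1.92  0.7 ]
turn units [0.05 0.05 0.  ]
```

>>> jog_arm(motion=[[[0.4, 0, 0, 0, 0, 0], [0.7, 0.1, 0, 0, 0, 0], [0.9, 0.2, 0, 0, 0, 0], [0.9, 0.2, 0, 0, 0, 0], [0.9, 0.2, 0, 0, 0, 0], [0.9, 0.2, 0, 0, 0, 0], [0.9, 0.2, 0, 0, 0, 0], [0.9, 0.2, 0, 0, 0, 0], [0.9, 0.2, 0, 0, 0, 0], [0.9, 0.2, 0, 0, 0, 0], [0.9, 0.1, 0, 0, 0, 0], [0.9, 0.1, 0, 0, 0, 0]]])

```text
t: 41.9
tcp_pos: [0.5292, -0.1245, 0.3071]
tcp_rot: [-0.002, 0.692, 0.722, -0.001]
force: [0.3, 0.7, -2.7]
finger_gap: 0.016
```

>>> jog_arm(motion=[[[0.9, 0, 0, 0, 0, 0], [0.9, 0, 0, 0, 0, 0], [0.8, 0, 0, 0, 0, 0], [0.6, 0, 0, 0, 0, 0], [0.4, 0, 0, 0, 0, 0], [0.2, 0, 0, 0, 0, 0], [0, 0, 0, 0, 0, 0], [0, 0, 0, 0, 0, 0]]])

```text
t: 42.57
tcp_pos: [0.5256, -0.0134, 0.3087]
tcp_rot: [-0.0, 0.692, 0.722, -0.001]
force: [-0.5, 0.2, -2.2]
finger_gap: 0.0157
```

```bash
python3 - <<'E'
from h import *
go([.527,-.0158,.17],92.35)
E
```

```text
t 42.57 tcp [ 0.5256 -0.0134  0.3087] psi 92.37 zax [-0.001 -0.001 -1.   ] gap 0.0157 F [-0.5  0.2 -2.2]
shift units [-0.08  0.05  4.62]
turn units [-0.02  0.01  0.  ]
```

>>> jog_arm(motion=[[[-0.08, 0.04, 0.3, 0, 0, 0], [0, 0, 0.6, 0, 0, 0], [0, 0, 0.8, 0, 0, 0], [0, 0, 0.8, 0, 0, 0], [0, 0, 0.8, 0, 0, 0], [0, 0, 0.6, 0, 0, 0], [0, 0, 0.3, 0, 0, 0], [0, 0, 0.1, 0, 0, 0], [0, 0, 0, 0, 0, 0], [0, 0, 0, 0, 0, 0]]])

```text
t: 43.4
tcp_pos: [0.5281, -0.0159, 0.1812]
tcp_rot: [0.001, 0.693, 0.721, 0.001]
force: [0.6, 0.0, -2.5]
finger_gap: 0.0158
```

```bash
python3 - <<'E'
from h import *
go([.527,-.0158,.131],92.35)
s=env.state();f=env.grab_frame('wrist');save(f['frame'],'w13')
E
```

```text
t 43.4 tcp [ 0.5281 -0.0159  0.1812] psi 92.33 zax [ 0.002 -0.    -1.   ] gap 0.0158 F [ 0.6  0.  -2.5]
shift units [ 0.   -0.04  1.67]
turn units [ 0.03  0.01 -0.01]
```

View pics/w13.png

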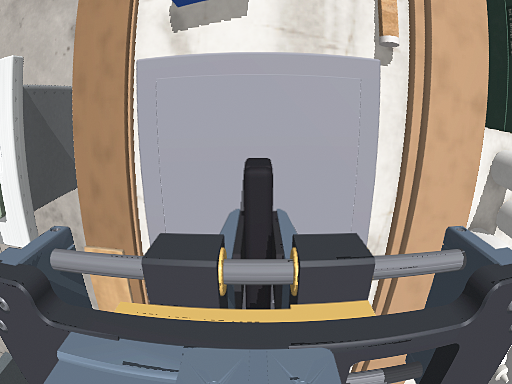

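The cover is level and held over the tub. Lowering slowly.

>>> jog_arm(motion=[[[0, -0.03, 0.25, 0, 0, 0], [0, 0, 0.25, 0, 0, 0], [0, 0, 0.25, 0, 0, 0], [0, 0, 0.25, 0, 0, 0], [0, 0, 0.2, 0, 0, 0], [0, 0, 0.15, 0, 0, 0], [0, 0, 0, 0, 0, 0], [0, 0, 0, 0, 0, 0]]])

```text
t: 44.12
tcp_pos: [0.5263, -0.0154, 0.1395]
tcp_rot: [-0.0, 0.692, 0.722, -0.0]
force: [-0.1, 0.9, -3.4]
finger_gap: 0.0157
```

>>> jog_arm(motion=[[[0, 0, 0.1, 0, 0, 0], [0, 0, 0.1, 0, 0, 0], [0, 0, 0.1, 0, 0, 0], [0, 0, 0, 0, 0, 0], [0, 0, 0, 0, 0, 0]]])

```text
t: 44.53
tcp_pos: [0.5263, -0.0155, 0.1307]
tcp_rot: [-0.0, 0.692, 0.722, -0.0]
force: [0.1, -1.3, -3.1]
finger_gap: 0.016
```

>>> jog_arm(motion=[[[0, 0, 0.05, 0, 0, 0], [0, 0, 0.03, 0, 0, 0], [0, 0, 0, 0, 0, 0]]])

```text
t: 44.78
tcp_pos: [0.5265, -0.0155, 0.1302]
tcp_rot: [0.0, 0.692, 0.722, 0.0]
force: [-3.5, -0.1, 7.8]
finger_gap: 0.0157
```

Contact at the expected seating height. Releasing and rising.

>>> jog_arm(motion=[[[0, 0, 0, 0, 0, 0], [0, 0, 0, 0, 0, 0], [0, 0, 0, 0, 0, 0], [0, 0, 0, 0, 0, 0], [0, 0, 0, 0, 0, 0], [0, 0, 0, 0, 0, 0], [0, 0, 0, 0, 0, 0]]], hand=-1)

```text
t: 45.37
tcp_pos: [0.5264, -0.0154, 0.1283]
tcp_rot: [-0.0, 0.692, 0.722, -0.0]
force: [-0.6, 0.0, -0.5]
finger_gap: 0.0596
```

>>> jog_arm(motion=[[[0, 0, -0.4, 0, 0, 0], [0, 0, -0.8, 0, 0, 0], [0, 0, -1, 0, 0, 0], [0, 0, -1, 0, 0, 0], [0, 0, -1, 0, 0, 0], [0, 0, -1, 0, 0, 0], [0, 0, -1, 0, 0, 0], [0, 0, -1, 0, 0, 0], [0, 0, 0, 0, 0, 0], [0, 0, 0, 0, 0, 0]]])

```text
t: 46.2
tcp_pos: [0.5271, -0.0155, 0.3461]
tcp_rot: [0.002, 0.692, 0.722, 0.001]
force: [0.2, -0.2, 0.1]
finger_gap: 0.0911
```

```bash
python3 - <<'E'
from h import *
s=env.state();f=env.grab_frame('wrist');save(f['frame'],'w14');st(s)
f=env.grab_frame('side');save(cv2.resize(f['frame'][145:225,220:320],None,fx=6,fy=6,interpolation=cv2.INTER_CUBIC),'s14')
E
```

```text
t 46.2 tcp [ 0.5271 -0.0155  0.3461] psi 92.36 zax [ 0.004 -0.    -1.   ] gap 0.0911 F [ 0.2 -0.2  0.1]
```

View pics/w14.png

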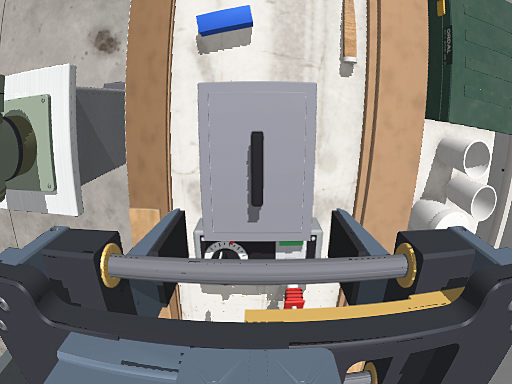

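View pics/s14.png

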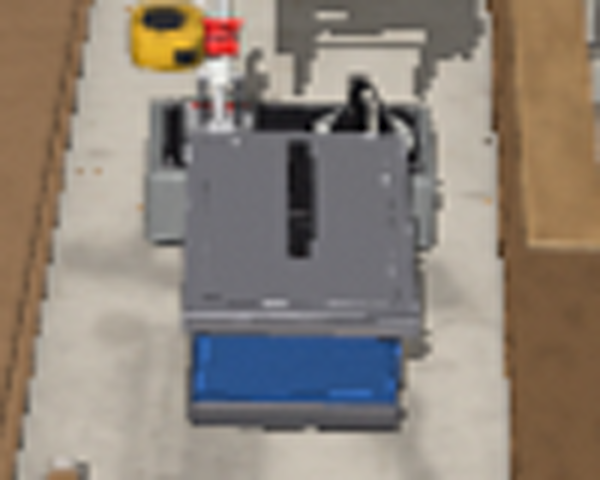

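The cover sits flat. Now view the dial and toggle from above.

>>> jog_arm(motion=[[[-0.5, 0, 0, 0, 0, 0], [-0.9, 0, 0, 0, 0, 0], [-1, 0, 0, 0, 0, 0], [-1, 0, 0, 0, 0, 0], [-1, 0, 0, 0, 0, 0], [-1, 0, 0, 0, 0, 0], [-1, 0, 0, 0, 0, 0], [-1, 0, 0, 0, 0, 0], [-0.8, 0, 0, 0, 0, 0], [-0.5, 0, 0, 0, 0, 0], [0, 0, 0, 0, 0, 0], [0, 0, 0, 0, 0, 0]]])

```text
t: 47.3
tcp_pos: [0.5368, -0.2761, 0.343]
tcp_rot: [-0.002, 0.693, 0.721, -0.0]
force: [0.8, 0.9, 0.3]
finger_gap: 0.091
```

>>> jog_arm(motion=[[[-0.2, 0, 0.5, 0, 0, 0], [0, 0, 0.5, 0, 0, 0], [0, 0, 0.4, 0, 0, 0], [0, 0, 0, 0, 0, 0], [0, 0, 0, 0, 0, 0], [0, 0, 0, 0, 0, 0]]])

```text
t: 47.8
tcp_pos: [0.5378, -0.2813, 0.3034]
tcp_rot: [0.001, 0.692, 0.722, 0.0]
force: [-0.0, 0.3, -0.4]
finger_gap: 0.0911
```

```bash
python3 - <<'E'
from h import *
s=env.state();f=env.grab_frame('wrist');save(f['frame'],'w15');st(s)
save(cv2.resize(f['frame'][60:220,160:360],None,fx=4,fy=3.75,interpolation=cv2.INTER_CUBIC),'w15c')
f=env.grab_frame('top');save(f['frame'],'t15')
a=cv2.imread('pics/top0.png');b=cv2.imread('pics/t15.png');d=cv2.absdiff(a,b)[170:232,225:305].max(2);print('cover diff',d.mean(),np.percentile(d,[90,98]))
E
```

```text
t 47.8 tcp [ 0.5378 -0.2813  0.3034] psi 92.43 zax [ 0.001 -0.    -1.   ] gap 0.0911 F [-0.   0.3 -0.4]
cover diff 5.805443548387097 [10. 20.]
```

View pics/w15c.png

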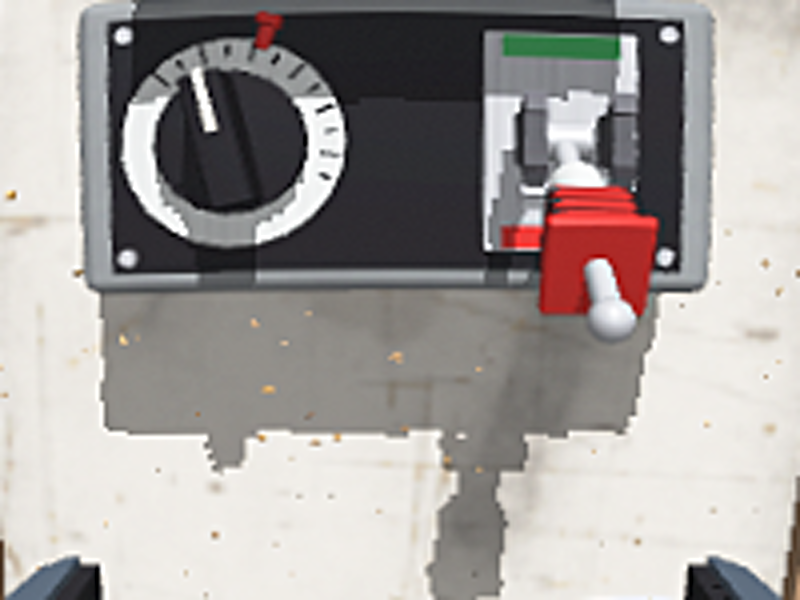

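Clear view: pointer line runs (213,130) to (196,68) in the crop, red tab at (266,30), lever leaning to the red field. Computing angles.

```bash
python3 - <<'E'
from h import *
s=env.state();f=env.grab_frame('wrist')
g=lambda u,v,z: wpt(f,s,160+u/4-.4,60+v/3.75-.4,z)[:2]
ring=np.array([g(*p,.073) for p in [(123,140),(346,140),(234,38),(234,246)]])
print('ring ctr',ring[:2].mean(0),ring[2:].mean(0),ring)
screws=np.array([g(*p,.07) for p in [(124,36),(669,34),(667,257),(128,259)]]);print('screw ctr',screws.mean(0),np.round(screws,4)); e=screws[1]+screws[2]-screws[0]-screws[3];print('yaw',np.degrees(np.arctan2(e[1],e[0])))
c=screws.mean(0);a=np.radians(2.4)
Rm=np.array([[np.cos(a),-np.sin(a)],[np.sin(a),np.cos(a)]])
dial=c+Rm@[-.055,0];tog=c+Rm@[.055,0];print('dial',dial,'toggle',tog)
p1,p2=g(196,68,.114),g(213,130,.114);t=g(265,32,.083);print(p1,p2,t)
print('pointer line ang',np.degrees(np.arctan2(*(p1-p2)[::-1])),'from axis',np.degrees(np.arctan2(*(p1-dial)[::-1])), 'tab',np.degrees(np.arctan2(*(t-dial)[::-1])),np.hypot(*(t-dial)))
t2=g(262,46,.079);print(np.degrees(np.arctan2(*(t2-dial)[::-1])),np.hypot(*(t2-dial)))
E
```

```text
ring ctr [ 0.48084045 -0.19109873] [ 0.48100093 -0.19207156] [[ 0.44321206 -0.1916424 ]
 [ 0.51846884 -0.19055506]
 [ 0.47977159 -0.15444773]
 [ 0.48223028 -0.22969539]]
screw ctr [ 0.53544587 -0.18986573] [[ 0.4416 -0.1531]
 [ 0.6255 -0.1444]
 [ 0.6296 -0.2267]
 [ 0.4451 -0.2353]]
yaw 2.6910509970865353
dial [ 0.48049411 -0.19216889] toggle [ 0.59039762 -0.18756257]
[ 0.47423178 -0.16934745] [ 0.48010031 -0.18952104] [ 0.49114426 -0.15343541]
pointer line ang 106.21978619267628 from axis 105.34458589309004 tab 74.6258931722508 0.04017099078090664
74.58084287174309 0.03547443314301764
```

```bash
python3 - <<'E'
from h import *
go([.4807,-.1918,.15],106)
E
```

```text
t 47.95 tcp [ 0.5378 -0.282   0.3035] psi 92.39 zax [ 0.002 -0.001 -1.   ] gap 0.0913 F [ 0.2  0.2 -0.4]
shift units [ 3.09 -1.78  5.11]
turn units [ 0.02  0.02 -3.4 ]
```

>>> jog_arm(motion=[[[0.4, -0.3, 0, 0, 0, -0.8], [0.6, -0.3, 0, 0, 0, -0.9], [0.7, -0.3, 0, 0, 0, -0.9], [0.7, -0.2, 0, 0, 0, -0.8], [0.6, -0.2, 0.4, 0, 0, 0], [0.4, -0.1, 0.7, 0, 0, 0], [0, 0, 0.8, 0, 0, 0], [0, 0, 0.8, 0, 0, 0], [0, 0, 0.6, 0, 0, 0], [0, 0, 0.3, 0, 0, 0], [0, 0, 0, 0, 0, 0], [0, 0, 0, 0, 0, 0]]], hand=0.12)

```text
t: 48.95
tcp_pos: [0.4781, -0.189, 0.1951]
tcp_rot: [0.001, 0.602, 0.798, 0.0]
force: [-0.3, -0.6, 0.0]
finger_gap: 0.0402
```

```bash
python3 - <<'E'
from h import *
go([.4807,-.1918,.088],106)
E
```

```text
t 48.95 tcp [ 0.4781 -0.189   0.1951] psi 105.95 zax [ 0.001 -0.    -1.   ] gap 0.0402 F [-0.3 -0.6  0. ]
shift units [-0.11  0.06  3.57]
turn units [ 0.01  0.01 -0.01]
```

>>> jog_arm(motion=[[[-0.1, 0.06, 0.4, 0, 0, 0], [0, 0, 0.6, 0, 0, 0], [0, 0, 0.6, 0, 0, 0], [0, 0, 0.4, 0, 0, 0], [0, 0, 0.2, 0, 0, 0], [0, 0, 0, 0, 0, 0], [0, 0, 0, 0, 0, 0]]])

```text
t: 49.53
tcp_pos: [0.481, -0.1915, 0.1295]
tcp_rot: [0.001, 0.602, 0.798, 0.0]
force: [0.1, 0.0, 0.2]
finger_gap: 0.0403
```

```bash
python3 - <<'E'
from h import *
go([.4807,-.1918,.088],106)
s=env.state();f=env.grab_frame('wrist');save(f['frame'],'w16')
E
```

```text
t 49.53 tcp [ 0.481  -0.1915  0.1295] psi 105.96 zax [ 0.002 -0.001 -1.   ] gap 0.0403 F [0.1 0.  0.2]
shift units [-0.   -0.02  1.38]
turn units [ 0.02  0.02 -0.01]
```

View pics/w16.png

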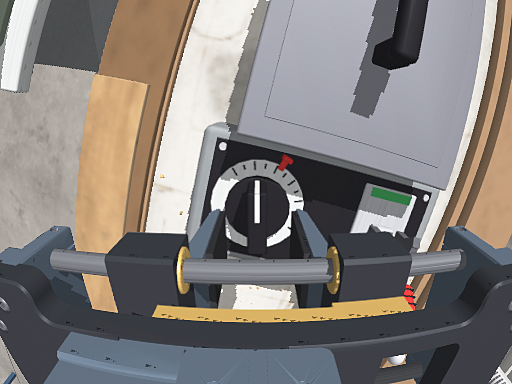

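Pointer line (257,200) is vertical and centred between the fingers. Descending to grip.

>>> jog_arm(motion=[[[0, 0, 0.4, 0, 0, 0], [0, 0, 0.4, 0, 0, 0], [0, 0, 0.3, 0, 0, 0], [0, 0, 0.2, 0, 0, 0], [0, 0, 0, 0, 0, 0], [0, 0, 0, 0, 0, 0]]])

```text
t: 50.08
tcp_pos: [0.4804, -0.1912, 0.0897]
tcp_rot: [0.0, 0.602, 0.798, 0.0]
force: [-0.1, -0.6, 1.0]
finger_gap: 0.0402
```

>>> jog_arm(motion=[[[0, 0, 0, 0, 0, 0], [0, 0, 0, 0, 0, 0], [0, 0, 0, 0, 0, 0], [0, 0, 0, 0, 0, 0], [0, 0, 0, 0, 0, 0], [0, 0, 0, 0, 0, 0], [0, 0, 0, 0, 0, 0], [0, 0, 0, 0, 0, 0]]], hand=1)

```text
t: 50.75
tcp_pos: [0.4801, -0.1913, 0.0897]
tcp_rot: [0.0, 0.602, 0.798, -0.0]
force: [-1.2, -0.0, 3.6]
finger_gap: 0.014
```

```bash
python3 - <<'E'
from h import *
go([.4807,-.1918,.088],74.6)
E
```

```text
t 50.75 tcp [ 0.4801 -0.1913  0.0897] psi 105.96 zax [ 0. -0. -1.] gap 0.014 F [-1.2 -0.   3.6]
shift units [-0.02  0.01  0.06]
turn units [0.   0.01 7.84]
```

>>> jog_arm(motion=[[[0, 0, 0, 0, 0, 0.4], [0, 0, 0, 0, 0, 0.7], [0, 0, 0, 0, 0, 0.8], [0, 0, 0, 0, 0, 0.8], [0, 0, 0, 0, 0, 0.8], [0, 0, 0, 0, 0, 0.8], [0, 0, 0, 0, 0, 0.8], [0, 0, 0, 0, 0, 0.8], [0, 0, 0, 0, 0, 0.8], [0, 0, 0, 0, 0, 0.6], [0, 0, 0, 0, 0, 0.4], [0, 0, 0, 0, 0, 0]]])

```text
t: 51.75
tcp_pos: [0.4805, -0.1913, 0.0897]
tcp_rot: [0.0, 0.793, 0.61, 0.0]
force: [-0.5, 0.3, 3.8]
finger_gap: 0.0142
```

```bash
python3 - <<'E'
from h import *
go([.4804,-.1914,.088],74.6)
s=env.state();f=env.grab_frame('wrist');save(cv2.resize(f['frame'][100:240,160:360],None,fx=4,fy=4,interpolation=cv2.INTER_CUBIC),'w17')
E
```

```text
t 51.75 tcp [ 0.4805 -0.1913  0.0897] psi 75.13 zax [ 0.001 -0.    -1.   ] gap 0.0142 F [-0.5  0.3  3.8]
shift units [-0.01 -0.    0.06]
turn units [0.02 0.   0.13]
```

View pics/w17.png

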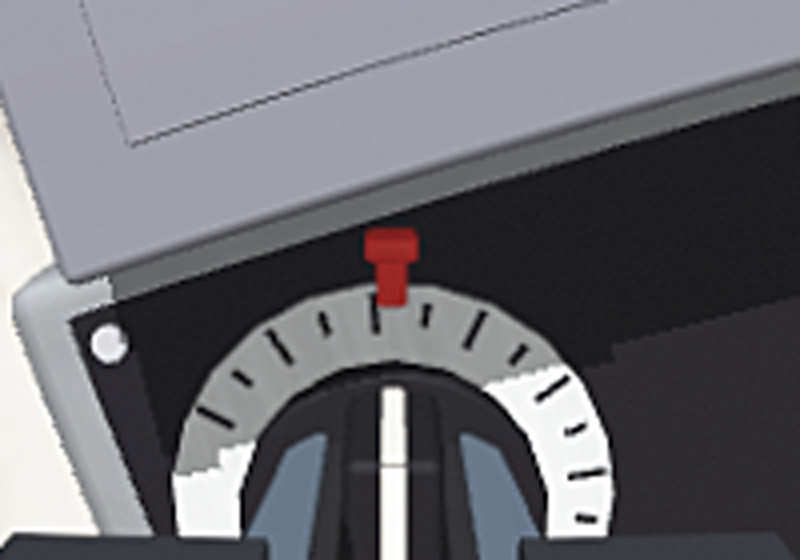

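The pointer (x=393) and tab (x=391 in the crop) line up within about half a degree. Releasing.

>>> jog_arm(motion=[[[0, 0, 0, 0, 0, 0], [0, 0, 0, 0, 0, 0], [0, 0, 0, 0, 0, 0], [0, 0, 0, 0, 0, 0]]], hand=0.12)

```text
t: 52.13
tcp_pos: [0.4799, -0.191, 0.0891]
tcp_rot: [-0.0, 0.792, 0.61, -0.0]
force: [0.9, 0.1, 0.5]
finger_gap: 0.0378
```

>>> jog_arm(motion=[[[0, 0, -0.3, 0, 0, 0], [0, 0, -0.6, 0, 0, 0], [0, 0, -0.8, 0, 0, 0], [0, 0, -1, 0, 0, 0], [0, 0, -1, 0, 0, 0], [0, 0, -1, 0, 0, 0], [0, 0, -1, 0, 0, 0], [0, 0, -1, 0, 0, 0], [0, 0, 0, 0, 0, 0], [0, 0, 0, 0, 0, 0]]])

```text
t: 52.97
tcp_pos: [0.4808, -0.1914, 0.2928]
tcp_rot: [0.002, 0.793, 0.61, 0.001]
force: [-0.5, -0.2, -0.1]
finger_gap: 0.04
```

>>> jog_arm(motion=[[[-0.6, 0.4, 0, 0, 0, -0.8], [-0.6, 0.6, 0, 0, 0, -0.9], [-0.6, 0.6, 0, 0, 0, -0.9], [-0.5, 0.5, 0, 0, 0, -0.9], [-0.3, 0.3, 0, 0, 0, -0.8], [0, 0.2, 0, 0, 0, 0], [0, 0, 0, 0, 0, 0], [0, 0, 0, 0, 0, 0]]])

```text
t: 53.63
tcp_pos: [0.5445, -0.2773, 0.2895]
tcp_rot: [-0.001, 0.693, 0.721, -0.0]
force: [-0.4, 0.0, -0.9]
finger_gap: 0.0401
```

```bash
python3 - <<'E'
from h import *
s=env.state();f=env.grab_frame('wrist');save(f['frame'],'w18');st(s)
save(cv2.resize(f['frame'][60:220,160:360],None,fx=4,fy=3.75,interpolation=cv2.INTER_CUBIC),'w18c')
E
```

```text
t 53.63 tcp [ 0.5445 -0.2773  0.2895] psi 92.32 zax [-0.002  0.001 -1.   ] gap 0.0401 F [-0.4  0.  -0.9]
```

View pics/w18c.png

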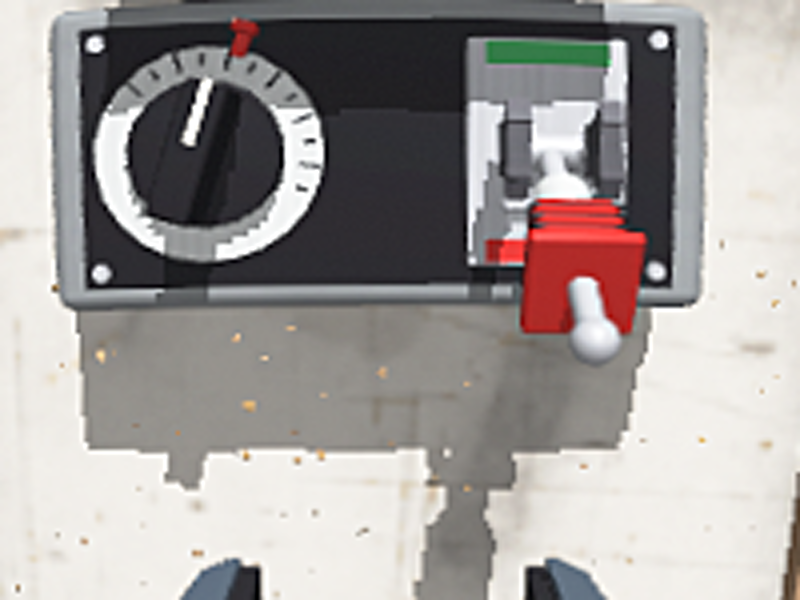

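The dial stayed put. Next, measure the pointer against the tab, and the toggle.

```bash
python3 - <<'E'
from h import *
s=env.state();f=env.grab_frame('wrist')
g=lambda u,v,z: wpt(f,s,160+u/4-.4,60+v/3.75-.4,z)[:2]
sc=np.array([g(*p,.07) for p in [(95,44),(659,39),(656,271),(101,274)]]);e=sc[1]+sc[2]-sc[0]-sc[3];c=sc.mean(0);print('ctr',c,'yaw',np.degrees(np.arctan2(e[1],e[0])))
a=np.radians(2.4);Rm=np.array([[np.cos(a),-np.sin(a)],[np.sin(a),np.cos(a)]])
dial=np.array([.4806,-.1916]);p1,p2=g(208,82,.114),g(188,142,.114);t=g(243,35,.083)
A=lambda d:np.degrees(np.arctan2(d[1],d[0]))
print('pointer',A(p1-p2),A(p1-dial),'tab',A(t-dial))
tog=c+Rm@[.055,0];print('pivot',tog)
L=lambda r,th: np.r_[tog+Rm@[0,-r*np.sin(th)],.076+r*np.cos(th)]
for r in (68,82.5,109): print(r,np.round(L(r/1000,.5),4))
b=L(.109,.5);print('ball seen',g(594,340,b[2]),'flange top ctr', g(584,283,L(.085,.5)[2]))
E
```

```text
ctr [ 0.5348443  -0.18918611] yaw 2.656583953540221
pointer 74.43584979037978 75.393911875491 tab 74.57588599099289
pivot [ 0.58979606 -0.18688295]
68 [ 0.5912 -0.2195  0.1357]
82.5 [ 0.5915 -0.2264  0.1484]
109 [ 0.592  -0.2391  0.1717]
ball seen [ 0.59176468 -0.23829875] flange top ctr [ 0.59167717 -0.22522529]
```

Pointer 74.4–75.4° against tab 74.6°. The toggle pivot, at about (0.590, -0.187), agrees with the ball and flange seen. I'll tilt the tool in line with the lever.

```bash
cat >> h.py <<'E'
TOG=np.array([.590,-.187]);YA=np.radians(2.4)
def lev(r,th):
    "TCP on lever axis at distance r from pivot, tilt th (+ = right/OFF)"
    return np.array([TOG[0]+r*np.sin(th)*np.sin(YA),TOG[1]-r*np.sin(th)*np.cos(YA),.076+r*np.cos(th)])
def goL(r,th):
    s=env.state();M=st(s);t=lev(r,th)
    psi=np.pi/2+YA
    base=np.array([[np.cos(psi),np.sin(psi),0],[np.sin(psi),-np.cos(psi),0],[0,0,-1]])
    Rt=R.from_matrix(base)*R.from_rotvec([0,th,0])
    rel=R.from_matrix(M).inv()*Rt
    print('target',np.round(t,4),'shift now',np.round(M.T@(t-s['tcp_pos'])/.03,2),'shift in final axes',np.round(Rt.as_matrix().T@(t-s['tcp_pos'])/.03,2),'turn',np.round(np.degrees(rel.as_rotvec())/4,2))
    d=s['tcp_pos']-np.r_[TOG,.076];lm=R.from_matrix(M).as_matrix()[:,2]
    y=-( -np.sin(YA)*d[0]+np.cos(YA)*d[1]);print('now r',round(float(np.hypot(y,d[2])),4),'th',round(float(np.arctan2(y,d[2])),3),'xoff',round(float(np.cos(YA)*d[0]+np.sin(YA)*d[1]),4),'tooltilt',round(float(np.arctan2(-np.sin(YA)*lm[0]+np.cos(YA)*lm[1],-lm[2])),3))
E
python3 - <<'E'
from h import *
goL(.16,.5)
E
```

```text
t 53.73 tcp [ 0.5444 -0.2773  0.2903] psi 92.36 zax [-0.001  0.    -1.   ] gap 0.04 F [ 0.3 -0.7  0.6]
target [ 0.5932 -0.2636  0.2164] shift now [0.39 1.65 2.46] shift in final axes [-0.84  1.64  2.35] turn [-0.01  7.15 -0.01]
now r 0.2318 th 0.391 xoff -0.0493 tooltilt 0.0
```

>>> jog_arm(motion=[[[0, 0.2, 0, 0, 0.5, 0], [0, 0.3, 0, 0, 0.8, 0], [0, 0.3, 0, 0, 0.8, 0], [0, 0.3, 0, 0, 0.8, 0], [0, 0.3, 0, 0, 0.8, 0], [0, 0.2, 0, 0, 0.8, 0], [0, 0, 0, 0, 0.8, 0], [0, 0, 0, 0, 0.8, 0], [0, 0, 0, 0, 0.7, 0], [0, 0, 0, 0, 0.3, 0], [0, 0, 0, 0, 0, 0], [0, 0, 0, 0, 0, 0]]], hand=-0.32)

```text
t: 54.73
tcp_pos: [0.5928, -0.2759, 0.2906]
tcp_rot: [-0.177, 0.671, 0.699, 0.17]
force: [0.5, 0.1, 0.3]
finger_gap: 0.0602
```

```bash
python3 - <<'E'
from h import *
goL(.16,.5)
E
```

```text
t 54.73 tcp [ 0.5928 -0.2759  0.2906] psi 92.35 zax [-0.02   0.475 -0.88 ] gap 0.0602 F [0.5 0.1 0.3]
target [ 0.5932 -0.2636  0.2164] shift now [-0.81  0.03  2.37] shift in final axes [-0.83  0.03  2.37] turn [ 0.    0.07 -0.01]
now r 0.2323 th 0.393 xoff -0.0009 tooltilt 0.495
```

>>> jog_arm(motion=[[[-0.4, 0.03, 0.2, 0, 0.07, 0], [-0.4, 0, 0.4, 0, 0, 0], [0, 0, 0.6, 0, 0, 0], [0, 0, 0.5, 0, 0, 0], [0, 0, 0.3, 0, 0, 0], [0, 0, 0.1, 0, 0, 0], [0, 0, 0, 0, 0, 0], [0, 0, 0, 0, 0, 0]]])

```text
t: 55.4
tcp_pos: [0.5939, -0.2672, 0.2244]
tcp_rot: [-0.178, 0.671, 0.699, 0.171]
force: [0.6, -0.0, -0.0]
finger_gap: 0.06
```

```bash
python3 - <<'E'
from h import *
goL(.051,.5)
s=env.state();f=env.grab_frame('wrist');save(f['frame'],'w19')
for r in (.068,.0825,.109): print(np.round(wproj(f,s,lev(r,.5)),1))
f=env.grab_frame('side');save(cv2.resize(f['frame'][100:220,200:330],None,fx=5,fy=5,interpolation=cv2.INTER_CUBIC),'s19')
E
```

```text
t 55.4 tcp [ 0.5939 -0.2672  0.2244] psi 92.41 zax [-0.019  0.479 -0.878] gap 0.06 F [ 0.6 -0.  -0. ]
target [ 0.591  -0.2114  0.1208] shift now [-0.02 -0.02  3.92] shift in final axes [-0.02 -0.02  3.92] turn [0.02 0.01 0.  ]
now r 0.1687 th 0.496 xoff 0.0005 tooltilt 0.499
[257.6 191. ]
[257.6 195.5]
[257.6 205. ]
```

View pics/w19.png

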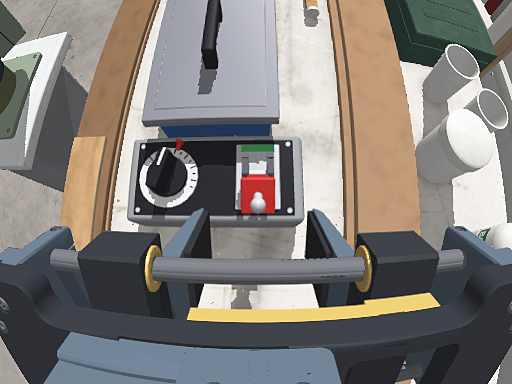

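The collar (258,194) and ball (258,202) sit on the tool's centre line, within 3 px of prediction. Advancing along the lever axis.

>>> jog_arm(motion=[[[0, 0, 0.3, 0, 0, 0], [0, 0, 0.5, 0, 0, 0], [0, 0, 0.6, 0, 0, 0], [0, 0, 0.5, 0, 0, 0], [0, 0, 0.4, 0, 0, 0], [0, 0, 0.3, 0, 0, 0], [0, 0, 0.2, 0, 0, 0], [0, 0, 0, 0, 0, 0], [0, 0, 0, 0, 0, 0]]])

```text
t: 56.25
tcp_pos: [0.5921, -0.2269, 0.1502]
tcp_rot: [-0.178, 0.671, 0.699, 0.172]
force: [-0.1, 0.5, 0.1]
finger_gap: 0.0603
```

```bash
python3 - <<'E'
from h import *
goL(.051,.5)
s=env.state();f=env.grab_frame('wrist');save(f['frame'],'w20')
E
```

```text
t 56.25 tcp [ 0.5921 -0.2269  0.1502] psi 92.37 zax [-0.019  0.479 -0.878] gap 0.0603 F [-0.1  0.5  0.1]
target [ 0.591  -0.2114  0.1208] shift now [-0.02 -0.01  1.11] shift in final axes [-0.02 -0.01  1.11] turn [ 0.01 -0.   -0.01]
now r 0.0843 th 0.494 xoff 0.0004 tooltilt 0.5
```

View pics/w20.png

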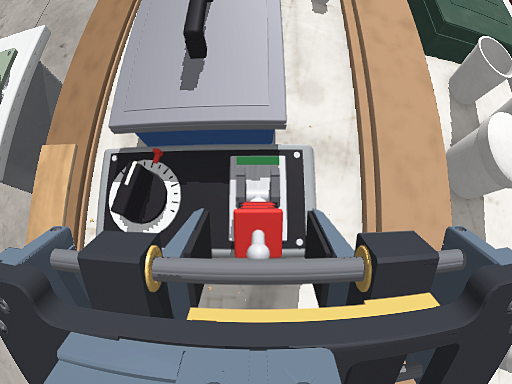

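>>> jog_arm(motion=[[[0, 0, 0.3, 0, 0, 0], [0, 0, 0.3, 0, 0, 0], [0, 0, 0.25, 0, 0, 0], [0, 0, 0.15, 0, 0, 0], [0, 0, 0.08, 0, 0, 0], [0, 0, 0, 0, 0, 0], [0, 0, 0, 0, 0, 0]]])

```text
t: 56.88
tcp_pos: [0.5913, -0.2112, 0.1215]
tcp_rot: [-0.179, 0.671, 0.699, 0.171]
force: [0.1, -0.3, 0.9]
finger_gap: 0.0603
```

>>> jog_arm(motion=[[[0, 0, 0, 0, 0, 0], [0, 0, 0, 0, 0, 0], [0, 0, 0, 0, 0, 0], [0, 0, 0, 0, 0, 0], [0, 0, 0, 0, 0, 0], [0, 0, 0, 0, 0, 0], [0, 0, 0, 0, 0, 0], [0, 0, 0, 0, 0, 0]]], hand=1)

```text
t: 57.55
tcp_pos: [0.5913, -0.2114, 0.1217]
tcp_rot: [-0.178, 0.671, 0.699, 0.172]
force: [0.1, -0.7, 0.6]
finger_gap: 0.0303
```

```bash
python3 - <<'E'
from h import *
goL(.065,.5)
E
```

```text
t 57.55 tcp [ 0.5913 -0.2114  0.1217] psi 92.37 zax [-0.019  0.479 -0.877] gap 0.0303 F [ 0.1 -0.7  0.6]
target [ 0.5913 -0.2181  0.133 ] shift now [-0.02 -0.01 -0.44] shift in final axes [-0.02 -0.01 -0.44] turn [ 0.01 -0.   -0.01]
now r 0.0518 th 0.491 xoff 0.0003 tooltilt 0.5
```

>>> jog_arm(motion=[[[0, 0, 0, 0, 0, 0], [0, 0, 0, 0, 0, 0], [0, 0, 0, 0, 0, 0], [0, 0, 0, 0, 0, 0]]])

```text
t: 57.88
tcp_pos: [0.5913, -0.2114, 0.1217]
tcp_rot: [-0.178, 0.671, 0.699, 0.171]
force: [-0.8, -1.5, 1.0]
finger_gap: 0.0307
```

The gap of 30.7 mm means the pads hold the collar by its flange (31 mm). Lifting it 13 mm along the lever and checking.

>>> jog_arm(motion=[[[0, 0, -0.1, 0, 0, 0], [0, 0, -0.12, 0, 0, 0], [0, 0, -0.12, 0, 0, 0], [0, 0, -0.1, 0, 0, 0], [0, 0, 0, 0, 0, 0], [0, 0, 0, 0, 0, 0]]])

```text
t: 58.38
tcp_pos: [0.5915, -0.2174, 0.1329]
tcp_rot: [-0.179, 0.671, 0.699, 0.172]
force: [1.1, 2.0, -5.3]
finger_gap: 0.0308
```

```bash
python3 - <<'E'
from h import *
goL(.065,.5)
s=env.state();f=env.grab_frame('wrist');save(f['frame'],'w21')
f=env.grab_frame('side');save(cv2.resize(f['frame'][100:220,200:330],None,fx=5,fy=5,interpolation=cv2.INTER_CUBIC),'s21')
E
```

```text
t 58.38 tcp [ 0.5915 -0.2174  0.1329] psi 92.35 zax [-0.02   0.48  -0.877] gap 0.0308 F [ 1.1  2.  -5.3]
target [ 0.5913 -0.2181  0.133 ] shift now [-0.02 -0.01 -0.02] shift in final axes [-0.02 -0.01 -0.02] turn [ 0.   -0.01 -0.01]
now r 0.0645 th 0.491 xoff 0.0002 tooltilt 0.501
```

View pics/w21.png

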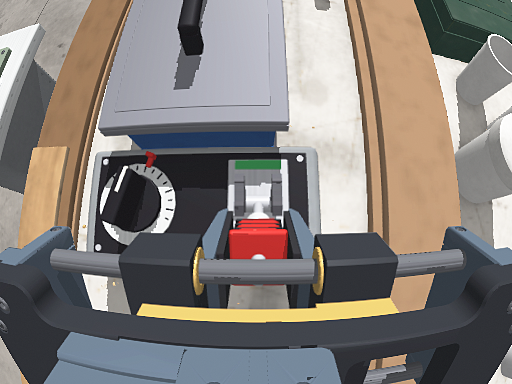

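View pics/s21.png

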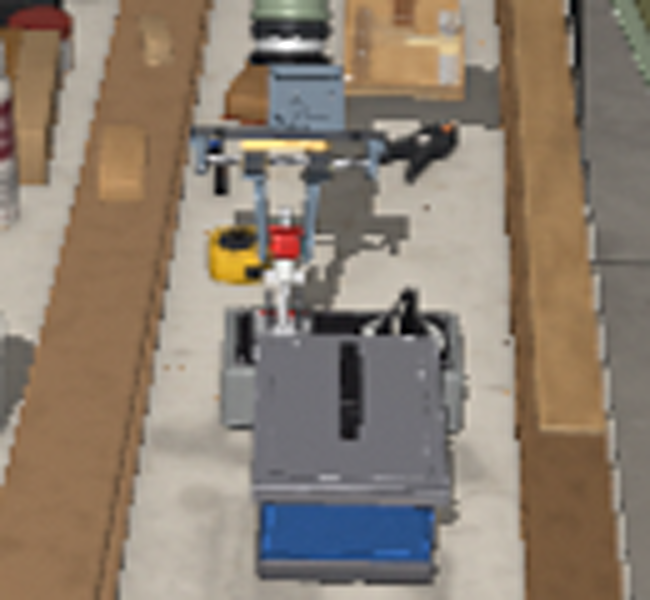

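Force along the lever is about 5.6 N, which matches the spring at roughly 13 mm of lift. Swinging about the pivot.

>>> jog_arm(motion=[[[0.045, 0, 0, 0, -0.3, 0], [0.09, 0, 0.001, 0, -0.6, 0], [0.09, 0, 0.001, 0, -0.6, 0], [0.09, 0, 0.001, 0, -0.6, 0], [0.09, 0, 0.001, 0, -0.6, 0], [0.09, 0, 0.001, 0, -0.6, 0], [0.09, 0, 0.001, 0, -0.6, 0], [0.09, 0, 0.001, 0, -0.6, 0], [0.09, 0, 0.001, 0, -0.6, 0], [0.045, 0, 0, 0, -0.3, 0], [0, 0, 0, 0, 0, 0]]])

```text
t: 59.4
tcp_pos: [0.5905, -0.1939, 0.1412]
tcp_rot: [-0.044, 0.69, 0.721, 0.042]
force: [2.5, -0.9, -6.6]
finger_gap: 0.0305
```

```bash
python3 - <<'E'
from h import *
goL(.0645,-.5)
E
```

```text
t 59.4 tcp [ 0.5905 -0.1939  0.1412] psi 92.46 zax [-0.005  0.121 -0.993] gap 0.0305 F [ 2.5 -0.9 -6.6]
target [ 0.5887 -0.1561  0.1326] shift now [ 1.22 -0.    0.44] shift in final axes [ 1.25 -0.01 -0.35] turn [ 0.01 -8.91  0.01]
now r 0.0656 th 0.106 xoff 0.0002 tooltilt 0.122
```

>>> jog_arm(motion=[[[0.045, 0, 0.002, 0, -0.3, 0], [0.09, 0, 0.003, 0, -0.6, 0], [0.09, 0, 0.003, 0, -0.6, 0], [0.09, 0, 0.003, 0, -0.6, 0], [0.09, 0, 0.003, 0, -0.6, 0], [0.09, 0, 0.003, 0, -0.6, 0], [0.09, 0, 0.003, 0, -0.6, 0], [0.09, 0, 0.003, 0, -0.6, 0], [0.09, 0, 0.003, 0, -0.6, 0], [0.09, 0, 0.003, 0, -0.6, 0], [0.045, 0, 0, 0, -0.3, 0], [0, 0, 0, 0, 0, 0]]])

```text
t: 60.4
tcp_pos: [0.5893, -0.1675, 0.1377]
tcp_rot: [0.106, 0.684, 0.714, -0.102]
force: [1.0, -2.0, -5.2]
finger_gap: 0.0303
```

```bash
python3 - <<'E'
from h import *
goL(.0645,-.5)
s=env.state();f=env.grab_frame('wrist');save(f['frame'],'w22')
E
```

```text
t 60.4 tcp [ 0.5893 -0.1675  0.1377] psi 92.42 zax [ 0.011 -0.291 -0.957] gap 0.0303 F [ 1.  -2.  -5.2]
target [ 0.5887 -0.1561  0.1326] shift now [ 0.41 -0.    0.05] shift in final axes [ 0.42 -0.   -0.03] turn [-0.01 -2.92  0.01]
now r 0.0647 th -0.306 xoff 0.0001 tooltilt -0.296
```

View pics/w22.png

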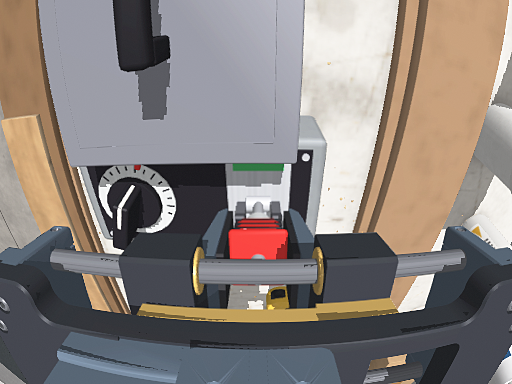

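>>> jog_arm(motion=[[[0.045, 0, 0.001, 0, -0.3, 0], [0.09, 0, 0.002, 0, -0.6, 0], [0.09, 0, 0.002, 0, -0.6, 0], [0.09, 0, 0.002, 0, -0.6, 0], [0.08, 0, 0, 0, -0.55, 0], [0.04, 0, 0, 0, -0.3, 0], [0, 0, 0, 0, 0, 0], [0, 0, 0, 0, 0, 0]]])

```text
t: 61.12
tcp_pos: [0.5888, -0.1562, 0.1329]
tcp_rot: [0.178, 0.671, 0.699, -0.172]
force: [0.7, -1.3, -6.1]
finger_gap: 0.0309
```

```bash
python3 - <<'E'
from h import *
goL(.0645,-.5)
E
```

```text
t 61.12 tcp [ 0.5888 -0.1562  0.1329] psi 92.3 zax [ 0.019 -0.479 -0.878] gap 0.0309 F [ 0.7 -1.3 -6.1]
target [ 0.5887 -0.1561  0.1326] shift now [ 0.01 -0.    0.01] shift in final axes [ 0.01 -0.    0.01] turn [-0.02 -0.   -0.02]
now r 0.0647 th -0.496 xoff 0.0001 tooltilt -0.5
```

>>> jog_arm(motion=[[[0.04, 0, 0, 0, -0.2, 0], [0.02, 0, 0, 0, -0.1, 0], [0, 0, 0, 0, 0, 0]]])

```text
t: 61.37
tcp_pos: [0.5888, -0.1557, 0.1329]
tcp_rot: [0.187, 0.669, 0.697, -0.18]
force: [0.6, -5.9, -2.5]
finger_gap: 0.0304
```

>>> jog_arm(motion=[[[0, 0, 0.1, 0, 0, 0], [0, 0, 0.12, 0, 0, 0], [0, 0, 0.12, 0, 0, 0], [0, 0, 0.08, 0, 0, 0], [0, 0, 0, 0, 0, 0], [0, 0, 0, 0, 0, 0]]])

```text
t: 61.87
tcp_pos: [0.5891, -0.1616, 0.1218]
tcp_rot: [0.187, 0.669, 0.697, -0.179]
force: [-0.7, -4.7, 0.1]
finger_gap: 0.0308
```

```bash
python3 - <<'E'
from h import *
goL(.0518,-.5)
E
```

```text
t 61.87 tcp [ 0.5891 -0.1616  0.1218] psi 92.33 zax [ 0.02  -0.5   -0.866] gap 0.0308 F [-0.7 -4.7  0.1]
target [ 0.589  -0.1622  0.1215] shift now [-0.01 -0.01  0.02] shift in final axes [-0.01 -0.01  0.02] turn [-0.01  0.34 -0.02]
now r 0.0524 th -0.506 xoff 0.0002 tooltilt -0.524
```

The lever is on its stop (side force rose to about 6 N) and the collar is guided back down. Releasing so it drops home.

>>> jog_arm(motion=[[[0, 0, 0, 0, 0.3, 0], [0, 0, 0, 0, 0, 0]]])

```text
t: 62.03
tcp_pos: [0.5891, -0.1614, 0.1219]
tcp_rot: [0.179, 0.671, 0.699, -0.172]
force: [-0.7, -3.1, -0.4]
finger_gap: 0.0308
```

>>> jog_arm(motion=[[[0, 0, 0, 0, 0, 0], [0, 0, 0, 0, 0, 0], [0, 0, 0, 0, 0, 0], [0, 0, 0, 0, 0, 0], [0, 0, 0, 0, 0, 0]]], hand=-0.32)

```text
t: 62.45
tcp_pos: [0.5894, -0.1603, 0.1214]
tcp_rot: [0.179, 0.671, 0.699, -0.171]
force: [0.1, 0.5, 0.2]
finger_gap: 0.0593
```

>>> jog_arm(motion=[[[0, 0, -0.3, 0, 0, 0], [0, 0, -0.5, 0, 0, 0], [0, 0, -0.7, 0, 0, 0], [0, 0, -0.8, 0, 0, 0], [0, 0, -0.9, 0, 0, 0], [0, 0, -0.9, 0, 0, 0], [0, 0, -0.9, 0, 0, 0], [0, 0, -0.6, 0, 0, 0], [0, 0, 0, 0, 0, 0], [0, 0, 0, 0, 0, 0]]])

```text
t: 63.28
tcp_pos: [0.5861, -0.0794, 0.2695]
tcp_rot: [0.18, 0.671, 0.699, -0.171]
force: [0.8, -0.1, -0.6]
finger_gap: 0.0602
```

```bash
python3 - <<'E'
from h import *
s=env.state();f=env.grab_frame('wrist');save(f['frame'],'w23');st(s)
for r in (.068,.085,.109): print(r,wproj(f,s,lev(r,-.5)).round(1))
save(cv2.resize(f['frame'][130:230,180:340],None,fx=5,fy=5,interpolation=cv2.INTER_CUBIC),'w23c')
E
```

```text
t 63.28 tcp [ 0.5861 -0.0794  0.2695] psi 92.35 zax [ 0.022 -0.48  -0.877] gap 0.0602 F [ 0.8 -0.1 -0.6]
0.068 [257.3 180. ]
0.085 [257.3 183.9]
0.109 [257.3 190.1]
```

View pics/w23c.png

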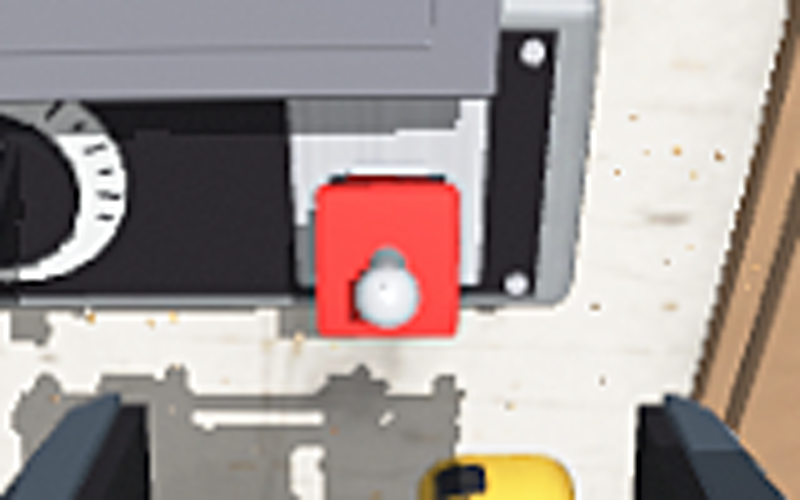

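The ball is at the ON prediction. Straightening up to check collar and everything else from clear views.

>>> jog_arm(motion=[[[0, 0, -0.6, 0, 0, 0], [0, 0, -0.8, 0, 0.5, 0], [0, 0, -0.5, 0, 0.8, 0], [-0.2, 0, 0, 0, 0.8, 0], [-0.5, -0.3, 0, 0, 0.8, 0], [-0.8, -0.3, 0, 0, 0.8, 0], [-0.8, -0.3, 0, 0, 0.8, 0], [-0.8, -0.3, 0, 0, 0.8, 0], [-0.8, -0.3, 0, 0, 0.8, 0], [-0.8, 0, 0, 0, 0.7, 0], [-0.8, 0, 0, 0, 0.4, 0], [-0.8, 0, 0, 0, 0, 0]]])

```text
t: 64.33
tcp_pos: [0.5462, -0.243, 0.3475]
tcp_rot: [-0.002, 0.694, 0.72, 0.0]
force: [0.1, 0.5, -1.1]
finger_gap: 0.0602
```

>>> jog_arm(motion=[[[-0.8, 0, 0, 0, 0, 0], [-0.8, 0, 0, 0, 0, 0], [-0.8, 0, 0, 0, 0, 0], [-0.3, 0, 0, 0, 0, 0], [0, 0, 0, 0, 0, 0], [0, 0, 0, 0, 0, 0], [0, 0, 0, 0, 0, 0]]])

```text
t: 64.92
tcp_pos: [0.5506, -0.3197, 0.3489]
tcp_rot: [-0.001, 0.692, 0.722, 0.001]
force: [0.2, -0.5, 0.3]
finger_gap: 0.0603
```

```bash
python3 - <<'E'
from h import *
s=env.state();f=env.grab_frame('wrist');save(f['frame'],'w24');st(s)
save(cv2.resize(f['frame'][60:220,140:360],None,fx=3.6,fy=3.6,interpolation=cv2.INTER_CUBIC),'w24c')
for r in (.056,.080,.085,.109): print(r,((wproj(f,s,lev(r,-.5))-[140,60])*3.6).round(0))
f=env.grab_frame('side');save(cv2.resize(f['frame'][100:220,200:330],None,fx=5,fy=5,interpolation=cv2.INTER_CUBIC),'s24')
f=env.grab_frame('top');save(f['frame'],'t24')
E
```

```text
t 64.92 tcp [ 0.5506 -0.3197  0.3489] psi 92.4 zax [-0.001  0.003 -1.   ] gap 0.0603 F [ 0.2 -0.5  0.3]
0.056 [550. -39.]
0.08 [557. -82.]
0.085 [558. -92.]
0.109 [ 565. -139.]
```

View pics/w24c.png

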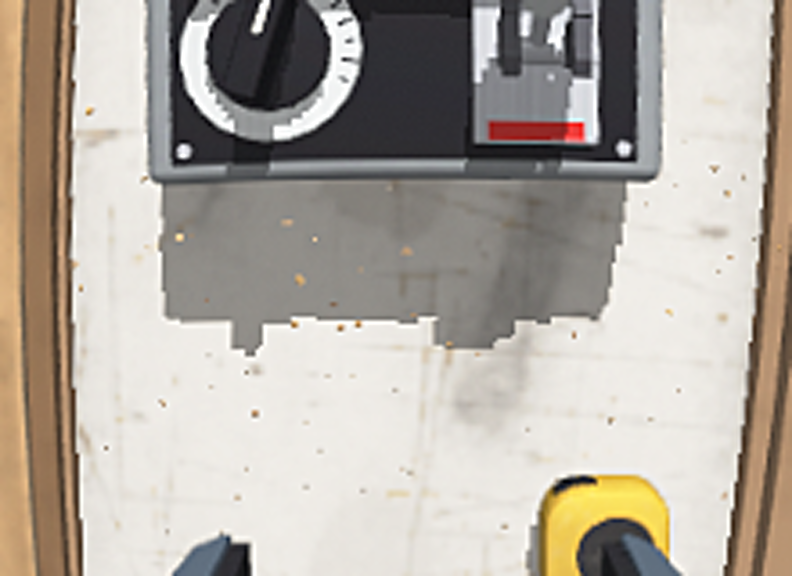

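View pics/s24.png

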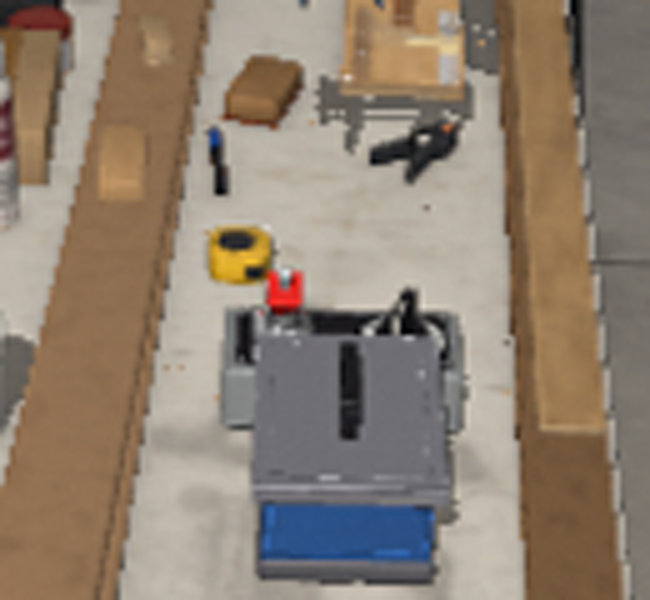

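View pics/t24.png

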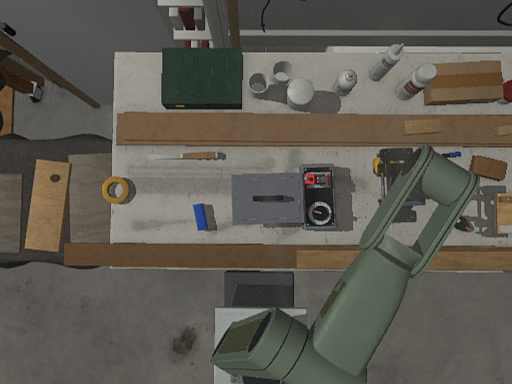

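```bash
python3 - <<'E'
from h import *
im=cv2.imread('pics/w24.png');cv2.imwrite('pics/w24d.png',cv2.resize(im[0:110,170:330],None,fx=5,fy=5,interpolation=cv2.INTER_CUBIC))
s=env.state();f=env.grab_frame('wrist')
for r in (.056,.080,.085,.098,.109): print(r,((wproj(f,s,lev(r,-.5))-[170,0])*5).round(0))
fs=env.grab_frame('side')
for r in (.056,.080,.085,.098,.109): print('side',r,((proj(fs,lev(r,-.5))-[200,100])*5).round(0))
im2=fs['frame'];cv2.imwrite('pics/s24d.png',cv2.resize(cv2.cvtColor(im2[145:180,235:300],cv2.COLOR_RGB2BGR),None,fx=10,fy=10,interpolation=cv2.INTER_CUBIC))
a=cv2.imread('pics/top0.png');b=cv2.imread('pics/t24.png');d=cv2.absdiff(a,b).max(2)
for n,(x0,y0,x1,y1) in dict(cover=(228,168,304,232),tape=(98,172,135,208),chisel=(145,148,230,165),blue=(190,200,215,235)).items(): print(n,d[y0:y1,x0:x1].mean().round(1),np.percentile(d[y0:y1,x0:x1],98))
m=lambda i:(lambda M:np.argwhere(M).mean(0))(cv2.inRange(cv2.cvtColor(i[150:180,368:400],cv2.COLOR_BGR2HSV),(20,150,100),(32,255,255))>0)
t15=cv2.imread('pics/t15.png');print('measure',m(a),m(t15))
E
```

```text
0.056 [612. 245.]
0.08 [621. 186.]
0.085 [623. 173.]
0.098 [629. 138.]
0.109 [634. 107.]
side 0.056 [284. 299.]
side 0.08 [284. 286.]
side 0.085 [284. 283.]
side 0.098 [285. 276.]
side 0.109 [285. 270.]
cover 5.8 20.0
tape 4.9 10.0
chisel 5.2 10.0
blue 5.2 10.519999999999982
measure [16.12953368 14.25906736] [nan nan]<stdin>:10: RuntimeWarning: Mean of empty slice.
  ret = um.true_divide(
```

View pics/w24d.png

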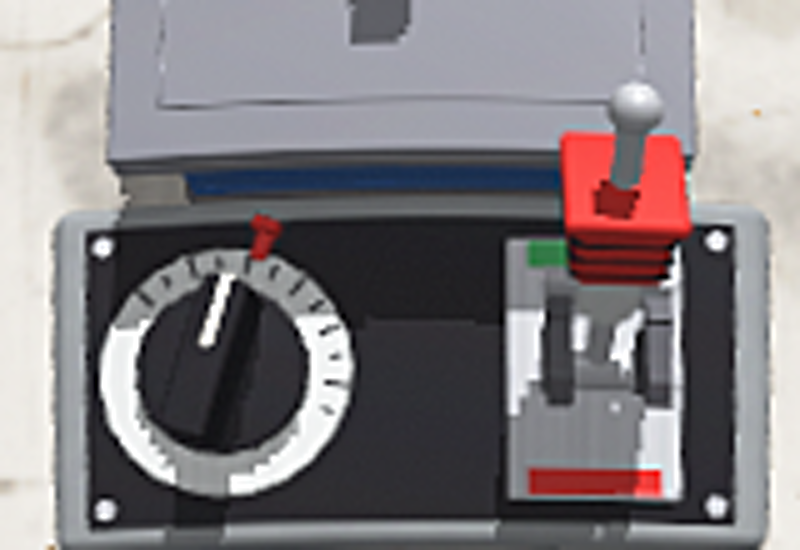

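View pics/s24d.png

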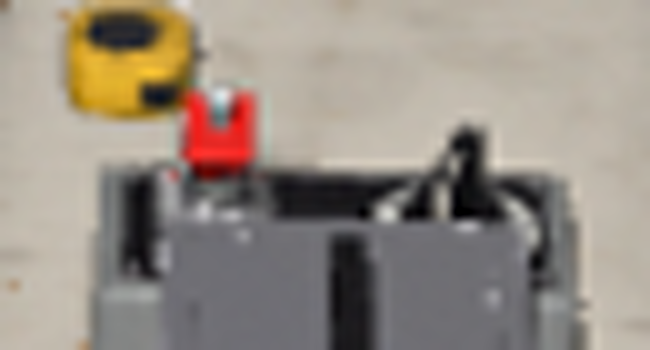

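The ball is at its ON prediction: (636,105) against (634,107). The flange centre is at (627,183), against (623,173) predicted for the collar fully down. A raised collar would show near y=138. The cover matches the start picture, and the chisel, tape and blue block are unchanged. The gripper touches nothing, so I'm handing in.

```bash
python3 - <<'E'
from h import *
st(); print(env.job_done())
E
```

```text
t 65.17 tcp [ 0.5508 -0.3199  0.3497] psi 92.42 zax [ 0.     0.001 -1.   ] gap 0.0606 F [-0.2 -0.4  0.6]
the job is handed in; nothing more can be done
None
```

The job is done and handed in at about 65 s, in the order asked:

- **Cover off:** I lifted the cover off and set it aside to the right of the console.
- **Offcuts:** Three oak offcuts were present, and all three are in the tub. One was knocked a few centimetres aside during the run, so I found it again before picking it up.
- **Cover back on:** It came down on the rim at the expected height. It sits flat in the side view, and the top view matches the starting picture.
- **Dial:** I turned the dial about 31° clockwise. The pointer read 74.4° to 75.4° against 74.6° for the red tab, so it is within about 1°.
- **Switch:** I lifted the collar about 13 mm, swung the lever to its green-side stop, and let the collar back down. In the last wrist picture the ball is where ON should put it, and the collar flange is where fully down should put it, within 2 mm or so.
- **Left alone:** The chisel, yellow tape and blue block look unchanged between the first and last top views.

Two things did not go as planned:

- **Collar grip:** The pads closed on the collar's 31 mm flange rather than its 26 mm block, but the hold was good throughout.
- **Tape measure:** My automatic before-and-after check on it failed because the arm hid it from the top camera. In the last side view it lies in its usual place, and the robot never touched it.

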